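# Zero the length gauge on the master and swap in the graphite block

## Task

The master block is standing in the sprung length gauge: turn the dial's grip knob until its nose points in line with the black needle, and let go. Then take the master out and stand it on the pale board, and put the plain flat-topped graphite block from the rack into the gauge instead, pressed fully down on the bed between the guides with its long side across the jaws, leaving the knob as you set it. Leave the other two graphite blocks standing in the rack, and keep all the blocks upright.

Things in the scene. Friction and masses are not known exactly. Their poses are not given: they have to be found in the camera images.
- gauge: Bench length gauge, fixed. Dark steel base 90 mm (x) by 300 mm (y, -100 to +200 mm), flat bed 30 mm above the table; origin at table height under the middle of the measuring place. A block is put in straight from above: jaws stand at both its y ends, with sloped lead-ins, and pressing it down (8 to 25 N) pushes the sprung jaw back. Polished jaws and bed.
- guides (a point): Midway between the tops of the gauge's two guide plates, 115 mm above the table, over the seat. The plates stand on the bed at x = +/-27 mm, 10 mm thick, y -15 to +15 mm: the slot is 44 mm wide. They cover the x faces of a block standing there to 5 mm below its top: it can only be held by its y end faces, above the jaws.
- seat (a point): Middle of the measuring place on the gauge's bed (30 mm above the table), axes as the gauge's.
- stop: Fixed jaw of the gauge; its place differs by a few mm. Origin on the bed, on its flat face that looks to +y (axes as the gauge's). A seated block's -y end is against it, its centre half its length along +y (30 mm master, 32 mm part). Lead-in top 33 mm above the bed, set back 12 mm; a grey clamp, 40 mm high with its screw, is 18 to 48 mm behind the face.
- plunger (a joint): Sprung jaw at the +y end: travel in m, 0 at rest, growing as it is pushed to +y (to 0.018). Spring 6 N at rest, plus 0.3 N per mm. Its flat face is at y = +25 mm of the gauge at 0; its lead-in goes 18 mm back up to 70 mm above the table. Reads 0.003 to 0.007 with the master, 4 mm more with the part.
- needle (a joint): Angle of the dial's black needle (rad), counter-clockwise from above, 0 along the gauge's +x. The white dial (92 mm over its rim, top 49 mm above the table) lies at x = 0, y = +150 mm of the gauge. The needle is geared to the sprung jaw: 0.15 rad per mm.
- needle_tip (a point): End of the needle, 42 mm from the dial's centre; its x axis points along the needle.
- knob (a joint): Angle of the zero knob (rad), the same measure as the needle: 0 when its nose points along the gauge's +x, growing counter-clockwise from above, range -0.6 to 2.4. It is zeroed when it equals the needle's angle. Stiff (0.06 N m), it stays where it is left.
- knob_grip (a point): On the knob's axis (the dial's centre) at mid-height of its grip bar, 75 mm above the table. The aluminium bar is 13 mm thick, 36 mm long and 30 mm high (60 to 90 mm above the table), along this point's x axis, with a pointed nose at the +x end, which points the way of the needle when zeroed.
- master: Master block, plain aluminium, 36 mm (x) by 60 mm (y, the measured length) by 90 mm (z), 0.45 kg; origin in the centre of its underside. Starts standing in the gauge.
- part: The part: plain flat-topped dark graphite block, 36 mm (x) by 64 mm (y, the measured length) by 90 mm (z), about 0.37 kg; origin in the centre of its underside. Stands in any of the rack's three places, end to end with the others, 10 mm apart, so there it can only be held by its x faces (36 mm apart).
- slot_block: Another graphite block of the same outer size with a slot 24 mm wide and 22 mm deep across the middle of its top; origin in the centre of its underside. Stays in the rack.
- step_block: Another graphite block of the same outer size with a step: at its -y end the top is cut 30 mm lower; origin in the centre of its underside. Stays in the rack.
- rack: Fixed wooden rack 56 mm (x) by 244 mm (y), floor 6 mm above the table, 5 mm lips 10 mm high along the long sides, end cheeks 60 mm high; origin under its middle at table height. It and the board change sides of the table.
- board: Fixed pale heat-proof board 120 mm (x) by 230 mm (y), top 12 mm above the table, empty at first; origin under its middle at table height. Room for two blocks, 60 mm either side of the middle along y: good for setting the part down to take it again by its other faces.
Not all that is in view belongs to the job. What is shaped like the master but yellow is not meant.

How it is judged:
By the outcome, as a careful person would: the job done as asked, in the order asked, and still so for the second after the job is handed in, with the robot touching nothing.
It also fails if it takes over 72 s, if anything falls off the work surface, if the arm or the gripper's body presses on something with over 40 N, if the wrist force passes 120 N, or if a joint passes its speed limit or range.

## Robot

A 6-joint arm with a two-finger parallel gripper is mounted at the origin on the work surface. World frame = base frame: x ahead of the robot, y to its left, z up, the work surface at z = 0. Lengths are in mm, angles in rad, forces in N, time in s.
With the tool pointing down it reaches from about 300 to 750 mm from the base axis. Payload 8.5 kg.
Tool frame: the origin (TCP) lies at the very end of the fingers, on their centre line; the grasp point (between the pads) lies 19 mm behind it; y points along the fingers, z is the direction in which the jaws open and shut, and the axes are right-handed (so a half turn about y gives the same grasp; the last joint's range is limited). The gripper opens to 88 mm and grips with 3 to 60 N. Pads are 18 mm wide; open, the fingers measure 123 mm over their backs; the gripper's body (75 mm by 187 mm) begins 45 mm behind the grasp point.
Start: joints at [1.1, 0.381, 1.297, -0, 1.464, -0.215], TCP at [139.153, 532.087, 238.748] pointing down, gripper open.
Joint ranges: [-3.11, 3.11], [-0.89, 2.33], [0.22, 2.48], [-1.42, 4.56], [0.17, 2.85], [-2.88, 2.88]. Speed limits (rad/s): [2.39, 2.39, 3.14, 3.14, 3.14, 3.14].

## Interface

Orientations are given as a 3x3 rotation matrix whose columns are the frame's x, y, z axes.
In Python, from plant import ctrl gives the robot as it stands.
- The arm moves only by the shell command python3 -m creep 'ROWS'. ROWS is JSON, a list of rows, each a list of 3 entries, a list of its own where there are three numbers: the shift along the tool's x, y, z in m, then the turn, a rotation vector about the tool's x, y, z in degrees, then the closure, from 0 (fully open) to 1 (shut). In form: [[[x, y, z], [wx, wy, wz], gripper], ...]. A call has 1 to 12 rows; each row shifts and turns the pose as measured when the row begins, along the tool's axes as they then stand; what a row does not reach is not made up. A row lasts 1/8 s, in which the tool goes at most 62.5 mm and 10.7 degrees, less where a joint would pass 70% of its speed; a pose out of reach is approached as far as the arm can. A call is refused whole if a number of a shift passes 0.0625 or a number of a turn 10.7, either way. A call with a gripper value outside its range is refused whole. The fingers move at their own pace and stop on an object; the grip force is fixed at half the most. Time passes only in rows, so rows that do not move let the fingers close. It gives the time, the measured TCP pose, the force and the opening at its end, in the units of the state.
- ctrl.observe(): the state, without advancing time (a new reading comes with each control period).
- ctrl.camera(name): name is "side" or "top"; returns the picture (480x640x3 uint8, blue, green, red); there is no depth.
- ctrl.camera_info(name): a dict with "camera_matrix" (3x3 intrinsics, pixels), "k1" (the pictures are not rectified: a ray, as slopes to the right and down, at radius r is drawn at 1 + k1 r^2 times it, then the intrinsics apply), "pose" (4x4, takes a point from camera to world coordinates). Camera axes: x right, y down, z forward; pixel columns grow to the right and rows downward; lengths in mm; the calibration is good to about 2 mm. A picture is of the moment at which its call begins. camera_info takes no time and is no camera call.
- ctrl.job_done(): hands the job in, once; it reports no verdict.
Trained networks look in the newest picture that a camera, given by its name, has taken for a name from the list of things; names that differ only in an ending like _2 or _b are one class to them, and where a whole thing is asked for, a point or a joint stands for the part that bears it (a point fixed in the world has none). Each returns a list of dicts, best first, with "p" (0 to 1); they miss things now and then, are a little off and sometimes report something else, mostly with a low value. They report only what shows in the picture. A call takes as long as a camera call. They do not tell look-alikes from the thing itself.
- ctrl.find_in(camera, query): "centre" ([x, y, z] in mm, in world coordinates, good to about 4 mm: the middle of the surface that is visible of it).
- ctrl.outline_of(camera, query): "region" (480x640 bool, what is visible of it).
The state is a dict: "time": time; "q": joint angles; "qvel": joint speeds; "effort": joint torques, N m; "tcp_pos": TCP position; "tcp_rot": TCP orientation; "ft_force": force on the tool from outside, world axes, zero at the start; "moment": the same for the moment, N m; "opening": finger opening in mm.
Only numpy, scipy, OpenCV 4.12 (cv2) and the standard library are available. Lean on these libraries where they do the work, as an engineer would, in place of code of your own. Each camera call takes 0.05 s, during which the arm holds its last target.

## Working session

There is one attempt and no reset: what is moved stays moved. The work goes in short steps, Python scripts to look and compute and a shell command to move; the robot and the scene stay as the last step left them, time stands still between calls to the robot, and variables do not carry over. Pictures are saved under pics/ and viewed, and the job is handed in when it is done.

```bash
ls; mkdir -p pics; python3 - <<'E'
from plant import ctrl
import cv2,numpy as np
for n in("side","top"):
    cv2.imwrite(f"pics/{n}0.png",ctrl.camera(n)); i=ctrl.camera_info(n); print(n,np.round(i["camera_matrix"],1).tolist(),i["k1"],np.round(i["pose"],3).tolist())
s=ctrl.observe(); print({k:np.round(v,3).tolist() for k,v in s.items()})
E
```

```text
pics
side [[467.3, 0.0, 316.2], [0.0, 467.3, 240.1], [0.0, 0.0, 1.0]] -0.09727798350973953 [[0.948, -0.246, 0.201, 330.143], [-0.318, -0.722, 0.614, -611.045], [-0.006, -0.646, -0.763, 928.943], [0.0, 0.0, 0.0, 1.0]]
top [[447.2, 0.0, 313.4], [0.0, 447.2, 241.9], [0.0, 0.0, 1.0]] -0.10482046791589257 [[-0.022, -0.992, 0.126, 450.883], [-1.0, 0.02, -0.018, 46.95], [0.015, -0.126, -0.992, 1017.748], [0.0, 0.0, 0.0, 1.0]]
{'time': 0.1, 'q': [1.1, 0.381, 1.298, 0.0, 1.464, -0.215], 'qvel': [-0.0, -0.004, -0.004, 0.002, -0.002, -0.001], 'effort': [0.005, -43.865, -22.491, 0.072, 0.034, -0.0], 'tcp_pos': [139.044, 531.887, 238.222], 'tcp_rot': [[0.967, -0.001, 0.253], [-0.253, -0.001, 0.967], [-0.0, -1.0, -0.001]], 'ft_force': [-1.009, -0.846, -0.377], 'moment': [0.041, 0.075, 0.049], 'opening': 88.342}
```

View pics/side0.png

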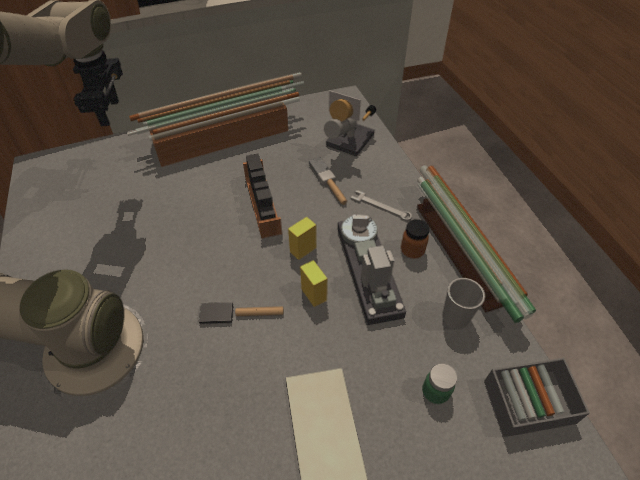

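View pics/top0.png

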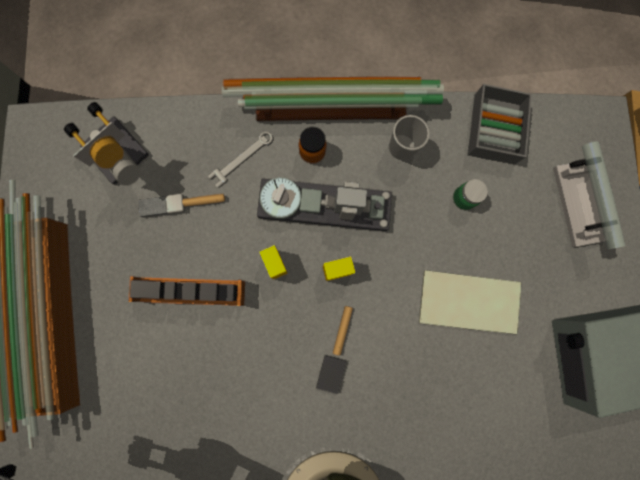

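The top view shows the gauge at about (325,205), the rack with three dark blocks at (185,291), and the board at (470,302). There are two yellow decoys, at (273,262) and (340,268). I'll look closer.

```bash
cat > h.py <<'E'
from plant import ctrl
import cv2,numpy as np
def ray(n,uv):
    i=ctrl.camera_info(n);K=np.array(i["camera_matrix"]);k=i["k1"];P=np.array(i["pose"])
    d=cv2.undistortPoints(np.array([[uv]],float),K,np.array([k,0,0,0,0.]))[0,0]
    return P[:3,3],P[:3,:3]@np.array([d[0],d[1],1])
def pix(n,uv,z):
    o,d=ray(n,uv);return o+d*(z-o[2])/d[2]
def proj(n,p):
    i=ctrl.camera_info(n);K=np.array(i["camera_matrix"]);k=i["k1"];P=np.array(i["pose"])
    c=(np.asarray(p,float).reshape(-1,3)-P[:3,3])@P[:3,:3]
    s=c[:,:2]/c[:,2:];s=s*(1+k*(s**2).sum(1))[:,None]
    return s*[K[0,0],K[1,1]]+K[:2,2]
def tri(a,b):
    o1,d1=ray(*a);o2,d2=ray(*b);A=np.stack([d1,-d2],1);t=np.linalg.lstsq(A,o2-o1,rcond=None)[0]
    p,q=o1+d1*t[0],o2+d2*t[1];return (p+q)/2,np.linalg.norm(p-q)
def crop(n,x0,y0,x1,y1,f,im=None):
    im=ctrl.camera(n) if im is None else im
    return cv2.resize(im[y0:y1,x0:x1],None,fx=f,fy=f,interpolation=cv2.INTER_CUBIC)
E
python3 - <<'E'
from h import *
for n in("side","top"):
    ctrl.camera(n)
    for q in("gauge","master","part","slot_block","step_block","rack","board","stop","knob_grip","needle_tip","plunger"):
        r=ctrl.find_in(n,q); print(n,q,[(np.round(x["centre"]).tolist(),round(x["p"],2)) for x in r[:4]])
im=cv2.imread("pics/top0.png")
cv2.imwrite("pics/t1.png",crop("top",250,170,400,235,5,im))
cv2.imwrite("pics/t2.png",crop("top",120,265,255,315,5.5,im))
im=cv2.imread("pics/side0.png")
cv2.imwrite("pics/s1.png",crop("side",320,200,420,330,4.5,im))
cv2.imwrite("pics/s2.png",crop("side",230,140,300,245,5.5,im))
E
```

```text
side gauge [([644.0, 0.0, 32.0], 0.68)]
side master [([513.0, -44.0, 76.0], 0.9), ([527.0, 99.0, 64.0], 0.68), ([677.0, 95.0, 76.0], 0.68), ([652.0, -73.0, 115.0], 0.66)]
side part [([470.0, 381.0, 95.0], 0.67)]
side slot_block [([469.0, 315.0, 92.0], 0.77)]
side step_block [([471.0, 234.0, 72.0], 0.84), ([456.0, 189.0, 20.0], 0.52)]
side rack [([454.0, 189.0, 21.0], 0.82)]
side board []
side stop [([647.0, -118.0, 58.0], 0.73)]
side knob_grip [([676.0, 97.0, 73.0], 0.48), ([468.0, 319.0, 93.0], 0.24)]
side needle_tip []
side plunger []
top gauge [([659.0, 30.0, 36.0], 0.91)]
top master [([652.0, -46.0, 124.0], 0.9), ([515.0, -20.0, 92.0], 0.87), ([528.0, 116.0, 91.0], 0.6)]
top part [([477.0, 381.0, 100.0], 0.94)]
top slot_block [([473.0, 312.0, 96.0], 0.96), ([655.0, 30.0, 38.0], 0.34)]
top step_block [([469.0, 238.0, 73.0], 0.76)]
top rack [([456.0, 294.0, 8.0], 0.63)]
top board [([433.0, -322.0, 13.0], 0.74), ([455.0, 294.0, 8.0], 0.71)]
top stop [([646.0, -105.0, 57.0], 0.72), ([468.0, 237.0, 71.0], 0.49)]
top knob_grip [([675.0, 101.0, 71.0], 0.63)]
top needle_tip []
top plunger [([663.0, -9.0, 61.0], 0.69)]
```

View pics/t1.png

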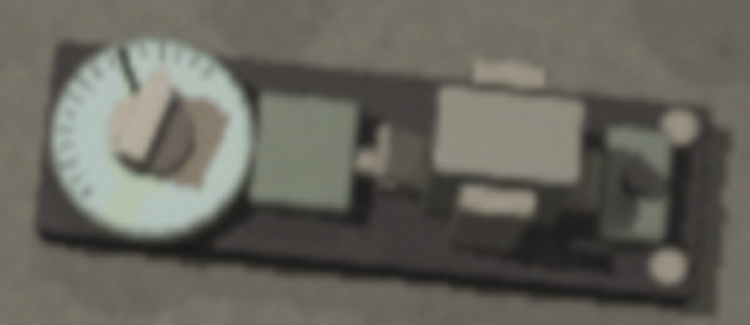

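View pics/t2.png

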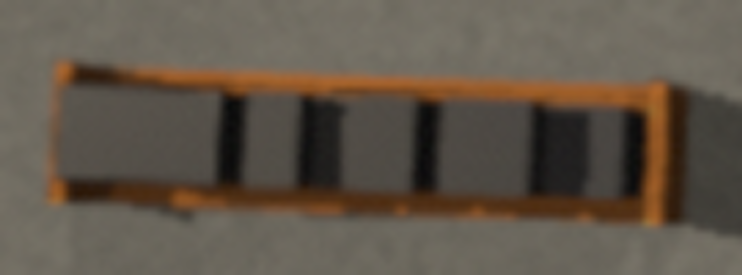

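View pics/s1.png

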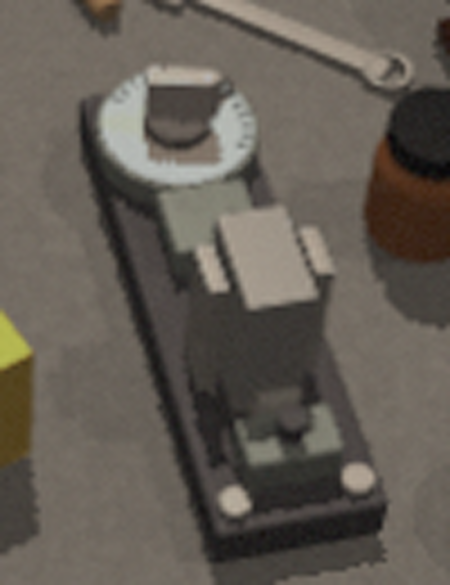

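View pics/s2.png

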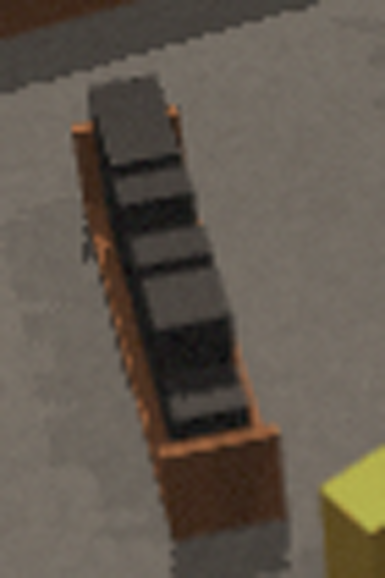

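```bash
cat > g.py <<'E'
from h import *
from scipy.optimize import least_squares
t=lambda c:np.array(c)/5.+[250,170]
s=lambda c:np.array(c)/4.5+[320,200]
# corrsp: (cam,pix,gauge-local, )
b=[("top",t((62,43)),(45,200,30)),("top",t((712,108)),(45,-100,30)),("top",t((692,300)),(-45,-100,30)),("top",t((40,232)),(-45,200,30)),
("side",s((215,530)),(-45,-100,30)),("side",s((383,495)),(45,-100,30)),("side",s((83,97)),(-45,200,30))]
def T(p,l): c,q=np.cos(p[2]),np.sin(p[2]);l=np.array(l,float);return np.array([p[0]+c*l[0]-q*l[1],p[1]+q*l[0]+c*l[1],l[2]])
if __name__=="__main__":
    for cams in(("top",),("side",),("top","side")):
        f=lambda p:np.concatenate([proj(n,T(p,l))[0]-u for n,u,l in b if n in cams])
        r=least_squares(f,[650,-46,0.]);print(cams,np.round(r.x,3),np.round(r.fun,1))
    m=[((437,87),(218,215)),((582,102),(290,207)),((578,185),(320,297)),((434,170),(250,308))]
    # top order: +x+y, +x-y, -x-y, -x+y ; side: TL=-x+y? 
    so={'TL':(218,215),'TR':(290,207),'BR':(320,297),'BL':(250,308)}
    for a,k in zip([x[0] for x in m],['TR','BR','BL','TL']):
        print(np.round(pix("top",t(a),120),1),np.round(pix("side",s(so[k]),120),1),np.round(tri(("top",t(a)),("side",s(so[k])))[0],1))
E
python3 g.py
```

```text
('top',) [ 6.55537e+02 -4.93120e+01 -1.24000e-01] [-0.8 -0.7  0.4 -0.1  1.4  0.4 -1.1  0.3]
('side',) [ 6.60134e+02 -4.51720e+01 -1.33000e-01] [-0.5  0.1  1.   1.  -0.6 -1.5]
('top', 'side') [ 6.57104e+02 -4.80000e+01 -1.25000e-01] [-1.3 -1.4 -0.1 -0.7  0.8 -0.3 -1.7 -0.5 -0.8  1.6  0.6  2.1 -1.9 -0.3]
[676.8 -21.1 120. ] [682.6 -26.2 120. ] [681.4 -22.3 114.8]
[669.4 -80.9 120. ] [673.5 -82.5 120. ] [671.8 -81.6 118.7]
[634.5 -77.8 120. ] [638.9 -77.6 120. ] [636.4 -78.2 121. ]
[641.9 -18.8 120. ] [646.6 -19.3 120. ] [644.1 -19.3 120.2]
```

```bash
python3 - <<'E'
from h import *
im=cv2.imread("pics/top0.png")
a=crop("top",256,174,306,224,12,im)
cv2.imwrite("pics/t3.png",cv2.convertScaleAbs(a,alpha=1.3))
im=cv2.imread("pics/side0.png")
cv2.imwrite("pics/s3.png",cv2.convertScaleAbs(crop("side",338,208,382,248,13,im),alpha=1.3))
E
```

```text
(no output)
```

View pics/t3.png

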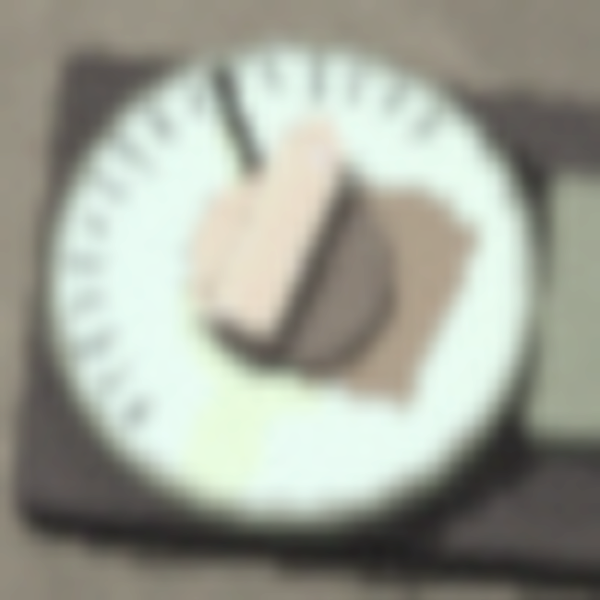

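View pics/s3.png

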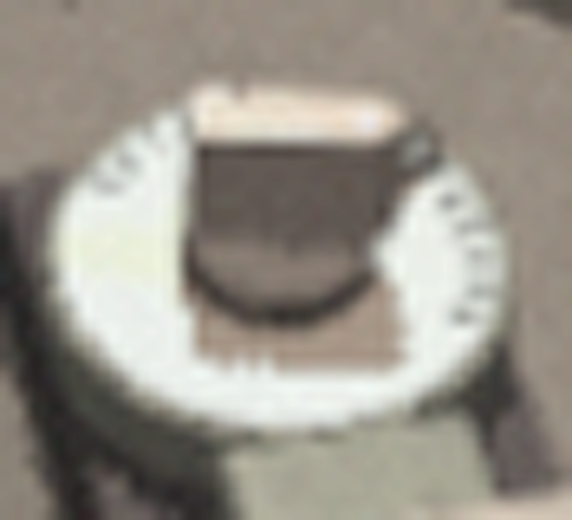

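```bash
python3 - <<'E'
from h import *
t=lambda c:np.array(c)/12.+[256,174]-0.46
yaw=-.125
ang=lambda a,b:np.arctan2(b[1]-a[1],b[0]-a[0])-yaw
N0=pix("top",t((255,165)),49);N1=pix("top",t((218,68)),49)
K0=pix("top",t((243,322)),90);K1=pix("top",t((318,118)),90)
print(N0,N1,K0,K1,"needle",ang(N0,N1),"knob",ang(K0,K1), np.linalg.norm(K1-K0))
c=pix("top",t((292,290)),49);print("dial",c,"needle via centre",ang(c,N1),np.linalg.norm(N1-c))
from g import T
p=[657.1,-48,yaw];print(T(p,(0,150,75)),"via fit",ang(T(p,(0,150,49)),N1), ang(np.array([675.8,100.8])-[1.5,1],N1))
E
```

```text
[697.45186568 108.17867498  49.        ] [716.09148367 114.86233568  49.        ] [658.61811397 107.99933825  90.        ] [695.35322509  94.3211941   90.        ] needle 0.46929158268515525 knob -0.23144118959557636 39.19897978889013
dial [673.64145547 101.59974839  49.        ] needle via centre 0.4278194846019413 44.4736002083802
[675.80121001 100.82965008  75.        ] via fit 0.4601503165995664 0.4709241488073036
```

Choices in the top view:
- **Part:** the plain top at (149,289) is the part. The slotted block at (180,291) and stepped block at (215,292) are the look-alikes.
- **Master:** the grey block at (351,198), not the yellow ones at (273,262) and (340,268).

The crops agree with both. The needle is at about 0.46 rad and the knob at about -0.23 rad. Next I move over the knob.

```bash
cat >> h.py <<'E'
def to(x,y,z,zang=None):
    """remaining shift in tool axes (mm) and turn about tool y (deg); zang=world angle of tool z"""
    s=ctrl.observe();R=np.array(s["tcp_rot"]);d=np.array([x,y,z])-s["tcp_pos"]
    print("t",round(s["time"],2),"tcp",np.round(s["tcp_pos"],1),"op",round(s["opening"],1),"F",np.round(s["ft_force"],1))
    if zang is not None:
        Y=np.array([0,0,-1.]);Z=np.array([np.cos(zang),np.sin(zang),0]);X=np.cross(Y,Z)
        rv=cv2.Rodrigues(R.T@np.stack([X,Y,Z],1))[0].ravel()
        print("turn deg",np.round(np.degrees(rv),1),"shift if after turn",np.round(np.stack([X,Y,Z],1).T@d,1))
    print("shift",np.round(R.T@d,1))
E
python3 -m creep '[[[0.052,0,-0.0235],[0,0,0],0.5],[[0.052,0,-0.0235],[0,0,0],0.5],[[0.052,0,-0.0235],[0,0,0],0.5],[[0.052,0,-0.0235],[0,0,0],0.5],[[0.052,0,-0.0235],[0,0,0],0.5],[[0.052,0,-0.0235],[0,0,0],0.5],[[0.052,0,-0.0235],[0,0,0],0.5],[[0.052,0,-0.0235],[0,0,0],0.5],[[0.052,0,-0.0235],[0,0,0],0.5],[[0.052,0,-0.0235],[0,0,0],0.5],[[0.052,0,-0.0235],[0,0,0],0.5]]'
python3 -c "
from h import *
to(675.8,100.8,130,1.215)"
```

```text
time: 2.68
tcp_pos: [641.0, 127.9, 239.7]
tcp_rot: [[0.969, 0.003, 0.247], [-0.247, 0.003, 0.969], [0.002, -1.0, 0.003]]
ft_force: [0.8, 0.7, 0.2]
opening: 44.5
t 2.67 tcp [641.  127.9 239.7] op 44.5 F [0.8 0.7 0.2]
turn deg [-0.2  6.1  0.1] shift if after turn [ 42.1 109.7 -13.3]
shift [ 40.2 109.7 -18.1]
```

```bash

python3 -m creep '[[[0.040,0,-0.018],[0,6,0],0.5],[[0,0.055,0],[0,0,0],0.5],[[0,0,0],[0,0,0],0.5]]'
python3 - <<'E'
from h import *
cv2.imwrite("pics/t4.png",crop("top",240,150,400,240,5));cv2.imwrite("pics/s4.png",crop("side",300,130,420,260,4.5))
to(675.8,100.8,61,1.215)
E
```

```text
time: 3.05
tcp_pos: [679.3, 95.8, 182.3]
tcp_rot: [[0.935, 0.003, 0.354], [-0.354, 0.002, 0.935], [0.002, -1.0, 0.003]]
ft_force: [0.0, -1.2, -0.1]
opening: 43.9
t 3.15 tcp [681.3  96.3 188.4] op 44.3 F [ 0.9 -0.1  1.5]
turn deg [-0.4 -0.3  0.7] shift if after turn [ -6.7 127.4   2.3]
shift [ -8.4 127.3   1.4]
```

View pics/t4.png

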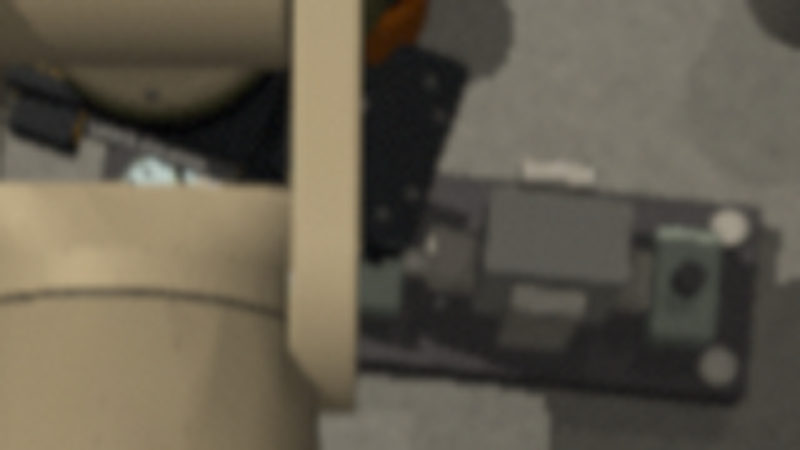

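View pics/s4.png

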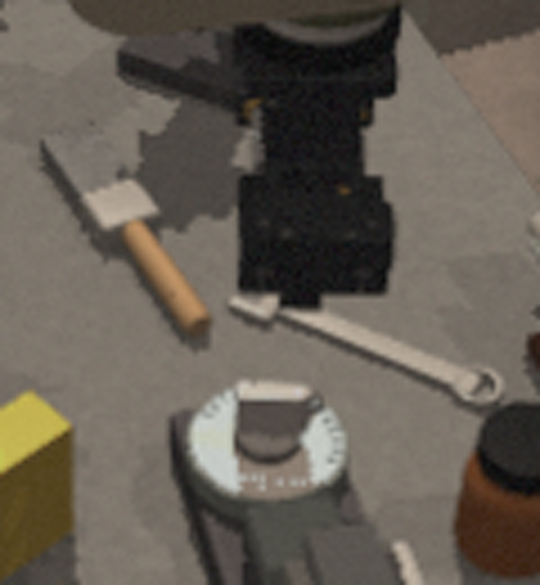

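The gripper is over the knob, high up. I correct sideways and descend.

```bash

python3 -m creep '[[[-0.008,0.04,0.002],[0,0,0],0.5],[[0,0.02,0],[0,0,0],0.5],[[0,0,0],[0,0,0],0.5],[[0,0,0],[0,0,0],0.5]]'
python3 - <<'E'
from h import *
cv2.imwrite("pics/s5.png",crop("side",300,130,420,260,4.5))
to(675.8,100.8,61,1.215)
E
```

```text
time: 3.65
tcp_pos: [678.8, 103.3, 139.6]
tcp_rot: [[0.936, 0.033, 0.35], [-0.35, 0.002, 0.937], [0.03, -0.999, 0.013]]
ft_force: [0.2, -0.0, 0.6]
opening: 44.3
t 3.7 tcp [678.8 103.3 139.6] op 43.8 F [1.1 0.5 0.3]
turn deg [-0.8 -0.1  1.7] shift if after turn [-2.  78.6 -3.4]
shift [-4.4 78.4 -4.4]
```

View pics/s5.png

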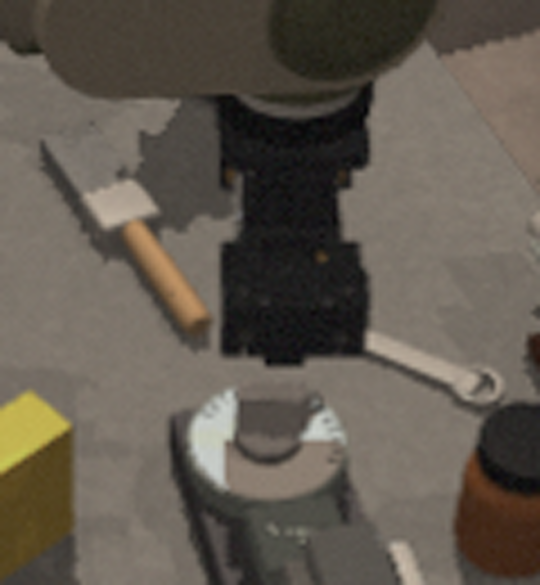

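```bash

python3 -m creep '[[[-0.003,0.03,-0.004],[-0.8,0,1.7],0.5],[[0,0.025,0],[0,0,0],0.5],[[0,0,0],[0,0,0],0.5]]'
python3 - <<'E'
from h import *
to(675.8,100.8,61,1.215)
E
```

```text
time: 4.08
tcp_pos: [675.4, 100.2, 82.2]
tcp_rot: [[0.937, -0.002, 0.35], [-0.35, -0.001, 0.937], [-0.001, -1.0, -0.002]]
ft_force: [-0.4, -0.5, 0.2]
opening: 44.1
t 4.08 tcp [675.4 100.2  82.2] op 44.1 F [-0.4 -0.5  0.2]
turn deg [ 0.1 -0.1 -0.1] shift if after turn [ 0.2 21.2  0.7]
shift [ 0.2 21.2  0.7]
```

```bash

python3 -m creep '[[[0,0.019,0.0006],[0,0,0],0.5],[[0,0,0],[0,0,0],0.6],[[0,0,0],[0,0,0],0.8],[[0,0,0],[0,0,0],1],[[0,0,0],[0,0,0],1],[[0,0,0],[0,0,0],1]]'
python3 - <<'E'
from h import *
to(675.8,100.8,61,1.215)
E
```

```text
time: 4.82
tcp_pos: [677.0, 101.5, 65.4]
tcp_rot: [[0.937, 0.001, 0.35], [-0.35, -0.0, 0.937], [0.001, -1.0, 0.0]]
ft_force: [0.1, -0.7, -4.0]
opening: 13.0
t 4.83 tcp [677.  101.5  65.4] op 13.0 F [ 0.1 -0.7 -4. ]
turn deg [-0.  -0.1  0.1] shift if after turn [-0.8  4.4 -1. ]
shift [-0.8  4.4 -1. ]
```

```bash

python3 -m creep '[[[0,0,0],[0,-8,0],1],[[0,0,0],[0,-8,0],1],[[0,0,0],[0,-8,0],1]]'
python3 - <<'E'
from h import *
to(676.5,101.2,64,1.906)
E
```

```text
time: 5.2
tcp_pos: [677.0, 101.8, 65.4]
tcp_rot: [[0.997, 0.002, -0.073], [0.073, 0.0, 0.997], [0.002, -1.0, 0.0]]
ft_force: [0.7, 2.5, -4.1]
opening: 12.5
t 5.2 tcp [677.  101.8  65.4] op 12.5 F [ 0.7  2.5 -4.1]
turn deg [ -0.  -15.    0.1] shift if after turn [-0.7  1.4 -0.4]
shift [-0.6  1.4 -0.6]
```

```bash

python3 -m creep '[[[0,0,0],[0,-7.5,0],1],[[0,0,0],[0,-7.5,0],1],[[0,0,0],[0,0,0],1]]'
python3 - <<'E'
from h import *
to(676.5,101.2,64,1.906)
E
```

```text
time: 5.58
tcp_pos: [677.0, 102.1, 65.4]
tcp_rot: [[0.942, 0.001, -0.337], [0.337, 0.001, 0.942], [0.002, -1.0, 0.0]]
ft_force: [0.8, 0.8, -3.5]
opening: 13.0
t 5.58 tcp [677.  102.1  65.4] op 13.0 F [ 0.8  0.8 -3.5]
turn deg [-0.   0.5  0.1] shift if after turn [-0.7  1.4 -0.7]
shift [-0.8  1.4 -0.7]
```

```bash

python3 -m creep '[[[0,0,0],[0,0,0],0.6],[[0,0,0],[0,0,0],0.5],[[0,-0.02,0],[0,0,0],0.3],[[0,-0.06,0],[0,0,0],0],[[0,-0.05,0],[0,9,0],0],[[0,0,-0.05],[0,9,0],0],[[0,0,-0.05],[0,8.6,0],0],[[0,0,-0.055],[0,0,0],0],[[0,0,-0.055],[0,0,0],0],[[0,0,0],[0,0,0],0]]'
python3 - <<'E'
from h import *
a=ctrl.camera("top");cv2.imwrite("pics/top6.png",a);b=ctrl.camera("side");cv2.imwrite("pics/side6.png",b)
cv2.imwrite("pics/t6.png",cv2.convertScaleAbs(crop("top",256,174,306,224,12,a),alpha=1.3))
cv2.imwrite("pics/s6.png",cv2.convertScaleAbs(crop("side",338,208,382,248,13,b),alpha=1.3))
to(657.1,-48,200,1.446)
E
```

```text
time: 6.82
tcp_pos: [669.9, -112.7, 203.6]
tcp_rot: [[0.989, 0.007, 0.149], [-0.149, -0.002, 0.989], [0.007, -1.0, -0.001]]
ft_force: [-0.6, 0.1, -0.0]
opening: 88.3
t 6.92 tcp [ 670.5 -109.1  203.7] op 88.2 F [ 0.  -0.9 -0.4]
turn deg [ 0.  -1.2  0.4] shift if after turn [-20.9   3.7  58.9]
shift [-22.1   3.6  58.5]
```

View pics/t6.png

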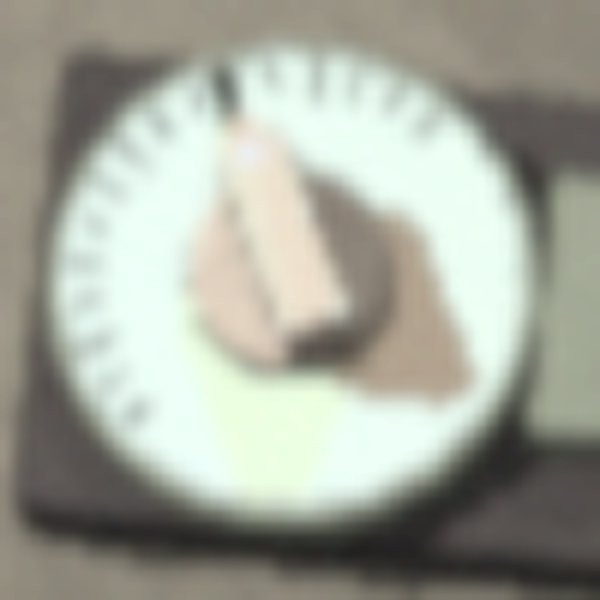

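View pics/s6.png

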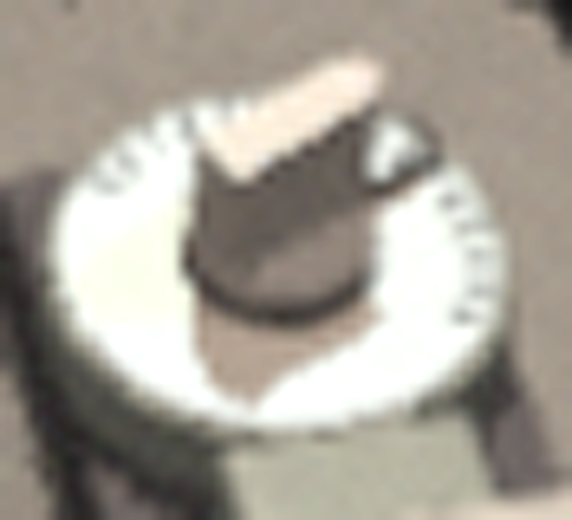

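```bash
python3 - <<'E'
from h import *
from g import T
yaw=-.125
def run(fn,cam,z,sel):
    im=cv2.cvtColor(cv2.imread(fn),cv2.COLOR_BGR2GRAY).astype(float)
    print(fn); 
    x0,y0,x1,y1=sel
    print(im[y0:y1,x0:x1].astype(int))
run("pics/top0.png","top",49,(269,176,286,192))
run("pics/side6.png","side",49,(362,215,376,226))
run("pics/side0.png","side",49,(362,215,376,226))
for a in(.40,.45,.5):
    p=[657.1,-48,yaw]
    for cam in("top","side"):
        print(a,cam,proj(cam,[T(p,(r*np.cos(a),150+r*np.sin(a),50)) for r in(0,20,30,42)]).round(1).tolist())
E
```

```text
pics/top0.png
[[115 114 113 113 113 112 110 111 112 116 115 114 115 115 114 110 110]
 [112 111 111 113 114 114 113 117 121 126 130 126 125 120 120 118 116]
 [ 98 101 106 115 119 116 126 133 142 145 156 156 148 133 141 142 133]
 [ 82  97 114 129 121 109 131 157 163 155 173 178 168 146 164 168 152]
 [ 99 125 141 148 122  88 121 169 175 160 171 184 174 150 174 176 160]
 [135 160 163 154 137  90 110 170 182 173 176 184 175 154 175 178 162]
 [160 178 173 155 155 108 104 167 184 185 185 186 180 169 182 181 171]
 [159 179 179 169 166 125  98 145 179 187 187 185 181 179 182 185 185]
 [150 170 184 184 178 147  95 118 171 186 183 178 176 175 178 186 188]
 [165 173 185 188 185 167 116 104 156 181 179 173 172 172 175 182 187]
 [182 184 187 188 187 179 144 101 132 170 178 174 173 173 172 176 182]
 [185 188 188 189 188 184 163 108 117 163 175 174 174 174 166 156 164]
 [184 188 188 188 188 186 170 133 137 167 175 174 173 172 159 130 134]
 [188 189 188 188 185 182 173 159 161 172 174 173 171 169 149 108 105]
 [188 189 188 185 177 175 172 168 170 174 173 172 170 161 127  84  84]
 [189 188 187 182 173
[... 1123 characters left out ...]
127 150 149 120 108]
 [ 70  70  66  71  70  64  75 113 159 175 164 156 137 108]
 [ 71  70  68  70  69  64  93 147 184 164 126 147 153 125]
 [ 68  69  69  68  70  61 115 172 182 174 162 167 153 132]
 [ 69  70  69  70  71  91 141 184 183 184 171 142 139 133]]
0.4 top [[280.2, 196.6], [277.6, 188.2], [276.4, 184.0], [274.9, 179.0]]
0.4 side [[358.6, 227.6], [364.8, 224.2], [367.9, 222.6], [371.6, 220.6]]
0.45 top [[280.2, 196.6], [277.2, 188.4], [275.7, 184.2], [274.0, 179.3]]
0.45 side [[358.6, 227.6], [364.6, 224.0], [367.5, 222.2], [371.1, 220.1]]
0.5 top [[280.2, 196.6], [276.8, 188.5], [275.1, 184.5], [273.1, 179.6]]
0.5 side [[358.6, 227.6], [364.3, 223.8], [367.1, 221.9], [370.5, 219.7]]
```

```bash
python3 - <<'E'
from h import *
yaw=-.125
im=cv2.imread("pics/top0.png");g=cv2.cvtColor(im,cv2.COLOR_BGR2GRAY).astype(float)
P=[];
for v in range(180,188):
    us=np.arange(271,280);w=np.clip(172-g[v,271:280],0,None)
    c0=274+(v-180)*.33; w*=np.abs(us-c0)<2.6
    P.append(((us*w).sum()/w.sum(),v))
P=np.array(P);print(P.round(2).tolist())
W=np.array([pix("top",p,50) for p in P]);W=W[:,:2]
d=cv2.fitLine(W.astype(np.float32),cv2.DIST_L2,0,.01,.01).ravel();print("needle dir",np.arctan2(abs(d[1]),d[0]*np.sign(d[1]))-yaw,d)
# dial circle: gradient crossing along radial
c=np.array([280.,197.3]);E=[]
for a in np.arange(0,2*np.pi,.05):
    r=np.arange(15,27,.1);x=c[0]+r*np.cos(a);y=c[1]+r*np.sin(a)
    pr=cv2.remap(g.astype(np.float32),x.astype(np.float32)[None],y.astype(np.float32)[None],1).ravel()
    i=np.where(pr>140)[0]
    if len(i) and i[-1]<len(r)-2:E.append((x[i[-1]],y[i[-1]]))
E=np.array([pix("top",e,49)[:2] for e in E])
from scipy.optimize import least_squares
f=least_squares(lambda p:np.hypot(*(E-p[:2]).T)-p[2],[676,100,46],loss="soft_l1");C=f.x;print("dial",C.round(2),len(E),np.abs(f.fun).mean())
Wm=W[-0:] 
print("needle ang about dial centre",[round(float(np.arctan2(*(w-C[:2])[::-1])-yaw),3) for w in W])
# knob bar top6, warm-light pixels
for fn in("pics/top0.png","pics/top6.png"):
    im=cv2.imread(fn);print(cv2.resize(im[182:206,270:292],None,fx=1,fy=1).astype(int)[12,::3].tolist())
E
```

```text
[[273.81, 180.0], [273.97, 181.0], [274.4, 182.0], [274.79, 183.0], [275.2, 184.0], [275.66, 185.0], [276.11, 186.0], [276.47, 187.0]]
needle dir 0.48422793 [9.36168551e-01 3.51551533e-01 7.05931580e+02 1.11895325e+02]
dial [675.62 101.5   43.19] 124 0.2983904461278126
needle ang about dial centre [0.454, 0.464, 0.462, 0.46, 0.458, 0.451, 0.443, 0.443]
[[183, 190, 176], [157, 172, 180], [160, 174, 179], [156, 170, 180], [83, 91, 95], [89, 97, 104], [94, 105, 114], [108, 124, 134]]
[[186, 193, 179], [154, 167, 177], [139, 152, 157], [159, 174, 183], [140, 154, 163], [93, 102, 109], [98, 110, 119], [142, 154, 153]]
```

```bash

python3 -m creep '[[[-0.022,0,0.057],[0,-1.2,0.4],0],[[0,0.03,0],[0,0,0],0],[[0,0,0],[0,0,0],0],[[0,0,0],[0,0,0],0]]'
python3 - <<'E'
from h import *
to(657.5,-50,80,1.446)
b=ctrl.camera("side");cv2.imwrite("pics/s7.png",crop("side",310,150,430,280,4.5,b))
E
```

```text
time: 7.42
tcp_pos: [657.6, -42.5, 175.2]
tcp_rot: [[0.993, 0.003, 0.119], [-0.119, -0.0, 0.993], [0.003, -1.0, 0.0]]
ft_force: [-0.3, -0.5, 0.4]
opening: 87.8
t 7.42 tcp [657.6 -42.5 175.2] op 87.8 F [-0.3 -0.5  0.4]
turn deg [-0.   0.3  0.2] shift if after turn [ 0.8 95.2 -7.5]
shift [ 0.5 95.2 -7.5]
```

View pics/s7.png

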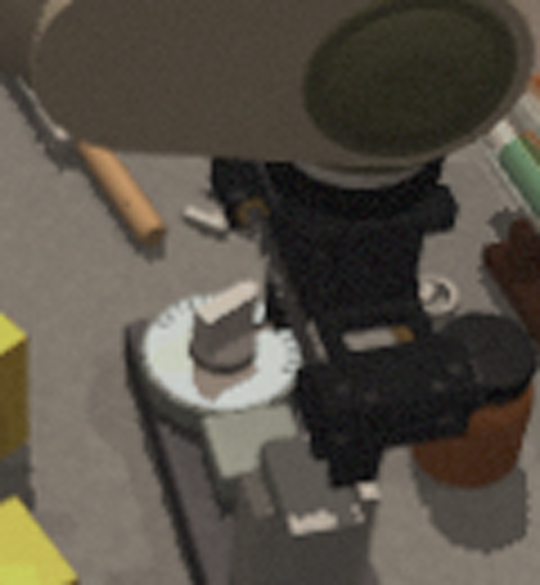

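```bash

python3 -m creep '[[[0,0.03,-0.0075],[0,0,0],0],[[0,0.03,0],[0,0,0],0],[[0,0,0],[0,0,0],0]]'
python3 -c "
from h import *
to(657.5,-50,80,1.446)"
```

```text
time: 7.85
tcp_pos: [658.5, -51.1, 116.9]
tcp_rot: [[0.993, 0.008, 0.121], [-0.121, -0.002, 0.993], [0.008, -1.0, -0.001]]
ft_force: [-0.7, -0.0, 0.0]
opening: 88.3
t 7.85 tcp [658.5 -51.1 116.9] op 88.3 F [-0.7 -0.   0. ]
turn deg [0.  0.2 0.5] shift if after turn [-1.1 36.9  0.9]
shift [-1.4 36.9  1. ]
```

```bash

python3 -m creep '[[[-0.001,0.028,0.001],[0,0.2,0.5],0],[[0,0.008,0],[0,0,0],0],[[0,0,0],[0,0,0],0.1],[[0,0,0],[0,0,0],0.2],[[0,0,0],[0,0,0],0.25]]'
python3 -c "
from h import *
to(657.5,-50,80,1.446)"
```

```text
time: 8.48
tcp_pos: [661.5, -51.2, 88.5]
tcp_rot: [[0.992, 0.011, 0.125], [-0.125, -0.004, 0.992], [0.012, -1.0, -0.002]]
ft_force: [-0.2, 0.3, -0.3]
opening: 66.3
t 8.47 tcp [661.5 -51.2  88.5] op 66.3 F [-0.2  0.3 -0.3]
turn deg [ 0.1 -0.   0.7] shift if after turn [-4.1  8.5  0.7]
shift [-4.2  8.4  0.7]
```

```bash

python3 -m creep '[[[-0.0035,0.009,0.0005],[0,0,0.7],0.25],[[0,0.002,0],[0,0,0],0.25]]'
python3 -c "
from h import *
to(657.5,-50,80,1.446)"
```

```text
time: 8.72
tcp_pos: [658.1, -50.3, 77.5]
tcp_rot: [[0.992, -0.001, 0.125], [-0.125, -0.002, 0.992], [-0.0, -1.0, -0.002]]
ft_force: [0.2, -0.5, 0.2]
opening: 66.2
t 8.72 tcp [658.1 -50.3  77.5] op 66.2 F [ 0.2 -0.5  0.2]
turn deg [ 0.1 -0.  -0. ] shift if after turn [-0.6 -2.5  0.2]
shift [-0.6 -2.5  0.2]
```

```bash

python3 -m creep '[[[0,-0.001,0],[0,0,0],0.29],[[0,0,0],[0,0,0],0.34],[[0,0,0],[0,0,0],0.6]]'
python3 -m creep '[[[0,0,0],[0,0,0],0.6]]'
python3 -c "
from h import *
to(657.5,-50,80,1.446)"
```

```text
time: 9.1
tcp_pos: [658.1, -49.2, 78.4]
tcp_rot: [[0.992, -0.001, 0.124], [-0.124, -0.001, 0.992], [-0.001, -1.0, -0.001]]
ft_force: [-0.6, -1.4, -1.5]
opening: 59.8
time: 9.22
tcp_pos: [658.1, -49.2, 78.4]
tcp_rot: [[0.992, -0.001, 0.124], [-0.124, -0.001, 0.992], [-0.001, -1.0, -0.001]]
ft_force: [0.4, 0.9, 0.1]
opening: 59.6
t 9.22 tcp [658.1 -49.2  78.4] op 59.6 F [0.4 0.9 0.1]
turn deg [ 0.   0.  -0.1] shift if after turn [-0.5 -1.6 -0.9]
shift [-0.5 -1.6 -0.9]
```

```bash

python3 -m creep '[[[0,-0.015,0],[0,0,0],0.6],[[0,-0.04,0],[0,0,0],0.6],[[0,-0.05,0],[0,0,0],0.6]]'
python3 - <<'E'
from h import *
im=cv2.imread("pics/top0.png")
hsv=cv2.cvtColor(im,cv2.COLOR_BGR2HSV)
m=((hsv[...,2]>140)&(hsv[...,0]<45)&(hsv[...,1]>20)).astype(np.uint8);m[:, :400]=0;m[:,540:]=0;m[:250]=0;m[345:]=0
r=cv2.minAreaRect(cv2.findNonZero(m));b=cv2.boxPoints(r);print(r)
W=np.array([pix("top",p,12) for p in b]);print(W.round(1),W.mean(0).round(1))
print([(np.linalg.norm(W[i]-W[i-1]).round(1),np.arctan2(*(W[i]-W[i-1])[[1,0]]).round(3)) for i in range(4)])
print(tri(("top",(150,289)),("side",(255,162)))) 
to(658,-49,190,1.446)
a=ctrl.camera("side");cv2.imwrite("pics/s8.png",crop("side",310,130,430,330,3,a))
E
```

```text
time: 9.6
tcp_pos: [655.9, -49.4, 181.6]
tcp_rot: [[0.992, -0.014, 0.125], [-0.125, 0.002, 0.992], [-0.014, -1.0, -0.0]]
ft_force: [0.5, -0.4, -3.6]
opening: 59.6
((470.4434814453125, 301.9763488769531), (98.3609848022461, 52.46255874633789), 6.76617431640625)
[[ 391.6 -202.9   12. ]
 [ 508.4 -222.6   12. ]
 [ 475.4 -452.7   12. ]
 [ 356.9 -429.8   12. ]] [ 433.1 -327.    12. ]
[(np.float64(229.5), np.float64(1.419)), (np.float64(118.4), np.float64(-0.167)), (np.float64(232.5), np.float64(-1.713)), (np.float64(120.6), np.float64(2.951))]
(array([477.07563321, 367.49528633, 105.64248544]), np.float64(2.1906614205114976))
t 9.6 tcp [655.9 -49.4 181.6] op 59.6 F [ 0.5 -0.4 -3.6]
turn deg [ 0.  -0.  -0.8] shift if after turn [ 2.  -8.4  0.7]
shift [ 1.9 -8.4  0.7]
```

View pics/s8.png

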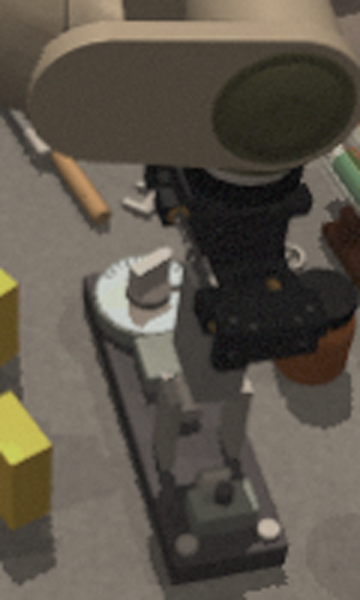

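```bash

python3 -m creep '[[[0,-0.015,0],[0,0,-0.8],0.6],[[-0.0235,0,-0.0455],[0,0,0],0.6],[[-0.0235,0,-0.0455],[0,0,0],0.6],[[-0.0235,0,-0.0455],[0,0,0],0.6],[[-0.0235,0,-0.0455],[0,0,0],0.6],[[-0.0235,0,-0.0455],[0,0,0],0.6],[[-0.0235,0,-0.0455],[0,0,0],0.6],[[-0.0235,0,-0.0455],[0,0,0],0.6],[[-0.0235,0,-0.0455],[0,0,0],0.6],[[0,0,0],[0,0,0],0.6]]'
python3 - <<'E'
from h import *
to(424,-386,100,1.424)
E
```

```text
time: 10.9
tcp_pos: [416.6, -397.1, 204.7]
tcp_rot: [[0.992, 0.013, 0.124], [-0.124, -0.004, 0.992], [0.013, -1.0, -0.002]]
ft_force: [-0.5, 0.7, -3.6]
opening: 59.6
t 10.9 tcp [ 416.6 -397.1  204.7] op 59.6 F [-0.5  0.7 -3.6]
turn deg [0.1 1.3 0.8] shift if after turn [  5.7 104.7  12.1]
shift [  4.6 104.7  12.2]
```

```bash

python3 -m creep '[[[0.005,0.04,0.012],[0,1.3,0.8],0.6],[[0,0.045,0],[0,0,0],0.6],[[0,0.035,0],[0,0,0],0.6],[[0,0,0],[0,0,0],0.6]]'
python3 - <<'E'
from h import *
to(424,-386,60.4,1.424)
E
```

```text
time: 11.4
tcp_pos: [424.7, -383.6, 82.7]
tcp_rot: [[0.989, -0.0, 0.147], [-0.147, -0.002, 0.989], [0.0, -1.0, -0.002]]
ft_force: [0.2, 0.5, -2.8]
opening: 60.1
t 11.4 tcp [ 424.7 -383.6   82.7] op 60.1 F [ 0.2  0.5 -2.8]
turn deg [ 0.1 -0.   0. ] shift if after turn [-0.4 22.3 -2.5]
shift [-0.4 22.3 -2.4]
```

```bash

python3 -m creep '[[[0,0.017,-0.002],[0,0,0],0.6],[[0,0,0],[0,0,0],0.6],[[0,0.003,0],[0,0,0],0.6]]'
python3 - <<'E'
from h import *
to(424,-386,60.4,1.424)
b=ctrl.camera("side");cv2.imwrite("pics/s9.png",b)
E
```

```text
time: 11.78
tcp_pos: [426.0, -386.5, 65.0]
tcp_rot: [[0.989, 0.003, 0.146], [-0.146, -0.007, 0.989], [0.004, -1.0, -0.006]]
ft_force: [0.4, -0.5, -3.9]
opening: 59.6
t 11.78 tcp [ 426.  -386.5   65. ] op 59.6 F [ 0.4 -0.5 -3.9]
turn deg [0.4 0.  0.2] shift if after turn [-2.   4.6  0.2]
shift [-2.   4.6  0.3]
```

View pics/s9.png

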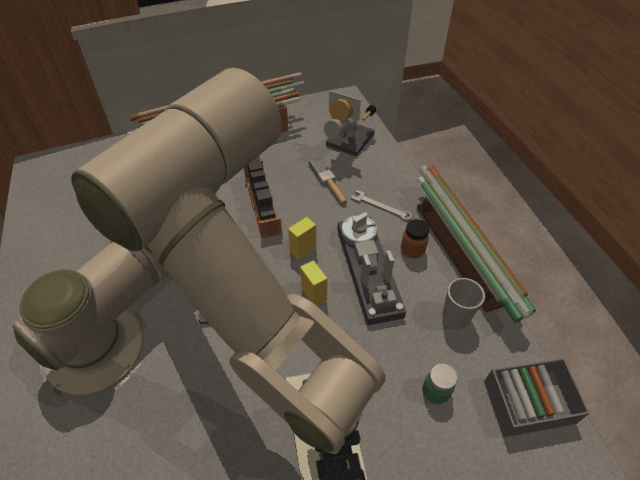

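```bash

python3 -m creep '[[[-0.002,0.004,0],[0.4,0,0.2],0.6],[[0,0,0],[0,0,0],0.6]]'
python3 -m creep '[[[0,0.002,0],[0,0,0],0.6]]'
```

```text
time: 12.08
tcp_pos: [423.8, -386.2, 60.9]
tcp_rot: [[0.989, 0.001, 0.146], [-0.146, 0.001, 0.989], [0.001, -1.0, 0.001]]
ft_force: [-0.1, -0.3, -3.9]
opening: 59.8
time: 12.2
tcp_pos: [424.1, -386.4, 60.2]
tcp_rot: [[0.989, 0.002, 0.146], [-0.146, -0.0, 0.989], [0.002, -1.0, 0.0]]
ft_force: [-2.2, 7.1, 20.4]
opening: 59.6
```

```bash

python3 -m creep '[[[0,-0.001,0],[0,0,0],0.2],[[0,0,0],[0,0,0],0],[[0,0,0],[0,0,0],0],[[0,-0.04,0],[0,0,0],0],[[0,-0.06,0],[0,0,0],0],[[0,-0.05,0],[0,0,0],0]]'
python3 - <<'E'
from h import *
# rack pose from top0 crop t2 corners (5.5, 120,265) 
t=lambda c:np.array(c)/5.5+[120,265]-.41
L=[(65,62),(655,82)];
part=[(62,88),(222,95),(218,187),(60,182)]
for p in part: print("part top",pix("top",t(p),96).round(1))
W=np.array([pix("top",t(p),96) for p in part]);print(W.mean(0).round(1),np.arctan2(*(W[0]-W[1])[[1,0]]),np.arctan2(*(W[3]-W[2])[[1,0]]))
s=lambda c:np.array(c)/5.5+[230,140]-.41
sp=[(90,85),(155,77),(180,152),(108,168)]
W=np.array([pix("side",s(p),96) for p in sp]);print(W.round(1),W.mean(0).round(1))
for q in("part","slot_block","step_block"):pass
to(424,-386,60.4,1.424)
E
```

```text
time: 12.95
tcp_pos: [423.2, -386.0, 212.8]
tcp_rot: [[0.989, -0.001, 0.147], [-0.147, 0.004, 0.989], [-0.002, -1.0, 0.004]]
ft_force: [-0.3, -0.4, -0.5]
opening: 88.4
part top [494.3 412.3  96. ]
part top [490.7 350.2  96. ]
part top [456.2 351.3  96. ]
part top [458.8 412.3  96. ]
[475.  381.5  96. ] 1.5136800583718062 1.5281173771500232
[[463.  416.1  96. ]
 [495.7 411.3  96. ]
 [493.6 350.9  96. ]
 [457.2 351.1  96. ]] [477.4 382.4  96. ]
t 12.95 tcp [ 423.2 -386.   212.8] op 88.4 F [-0.3 -0.4 -0.5]
turn deg [-0.2 -0.  -0.1] shift if after turn [8.000e-01 1.524e+02 1.000e-01]
shift [  1.1 152.4  -0.5]
```

```bash

python3 -m creep '[[[-0.0046,0,0.06],[0,0,0],0],[[-0.0046,0,0.06],[0,0,0],0],[[-0.0046,0,0.06],[0,0,0],0],[[-0.0046,0,0.06],[0,0,0],0],[[-0.0046,0,0.06],[0,0,0],0],[[-0.0046,0,0.06],[0,0,0],0],[[-0.0046,0,0.06],[0,0,0],0],[[-0.0046,0,0.06],[0,0,0],0],[[-0.0046,0,0.06],[0,0,0],0],[[-0.0046,0,0.06],[0,0,0],0],[[-0.0046,0,0.06],[0,0,0],0],[[-0.0046,0,0.06],[0,0,0],0]]'
python3 - <<'E'
from h import *
a=ctrl.camera("top");cv2.imwrite("pics/top10.png",a);b=ctrl.camera("side");cv2.imwrite("pics/side10.png",b)
to(476,382,190,-0.045)
cv2.imwrite("pics/t10.png",crop("top",250,170,400,235,5,a))
E
```

```text
time: 14.45
tcp_pos: [478.1, 351.6, 216.1]
tcp_rot: [[0.988, 0.011, 0.154], [-0.154, -0.004, 0.988], [0.012, -1.0, -0.003]]
ft_force: [0.3, -0.1, 0.1]
opening: 88.0
t 14.55 tcp [477.5 354.1 215.2] op 88.1 F [ 0.6 -0.4  0.4]
turn deg [-0.4 84.   0.6] shift if after turn [-27.8  25.2  -2.7]
shift [-5.9 25.1 27.4]
```

View pics/top10.png

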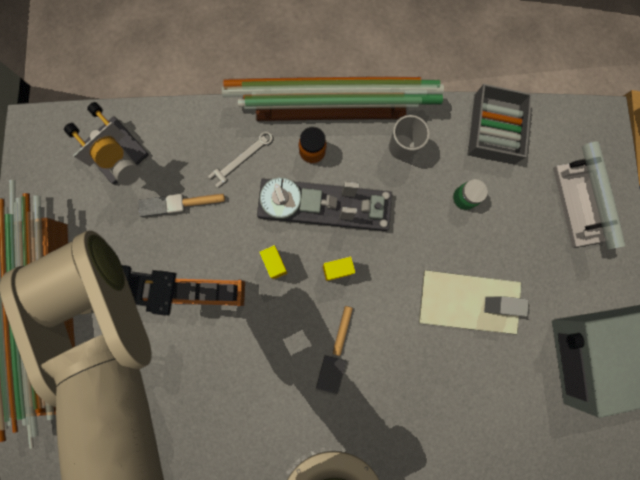

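View pics/t10.png

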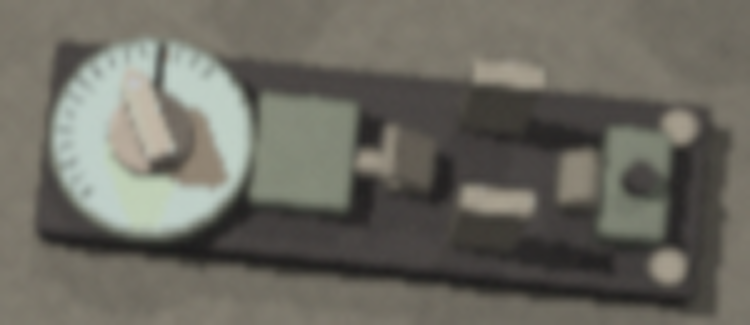

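View pics/side10.png

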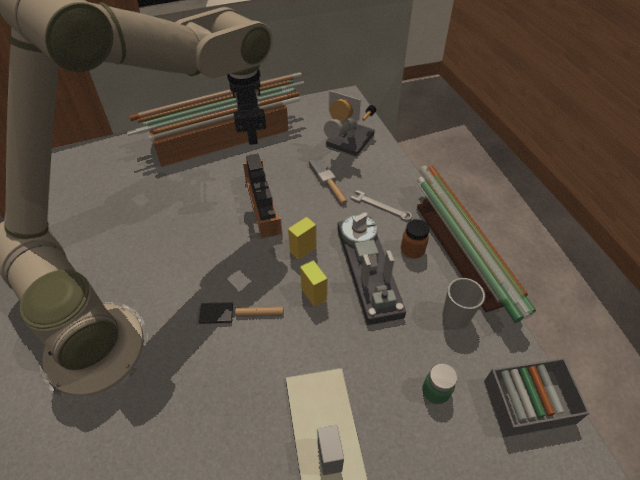

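The master stands on the board at (508,308). With the gauge empty, the needle is back near 0 and the knob still points where I set it. Next I rotate to grip the part by its x faces.

```bash

python3 -m creep '[[[-0.006,0,0.027],[0,10,0],0],[[0,0,0],[0,10.5,0],0],[[0,0,0],[0,10.5,0],0],[[0,0,0],[0,10.5,0],0],[[0,0,0],[0,10.5,0],0],[[0,0,0],[0,10.5,0],0],[[0,0,0],[0,10.5,0],0],[[0,0,0],[0,10.5,0],0],[[0,0,0],[0,0,0],0]]'
python3 - <<'E'
from h import *
to(476,382,130,-0.045)
print(ctrl.observe()["q"])
E
```

```text
time: 15.68
tcp_pos: [476.0, 378.4, 213.9]
tcp_rot: [[-0.072, 0.009, 0.997], [-0.997, -0.006, -0.072], [0.006, -1.0, 0.009]]
ft_force: [-0.2, 0.1, 0.0]
opening: 87.9
t 15.68 tcp [476.  378.4 213.9] op 87.9 F [-0.2  0.1  0. ]
turn deg [-0.5 -1.5  0.3] shift if after turn [-3.6 83.9 -0.2]
shift [-4.1 83.9 -1. ]
[ 0.4812137   0.49941428  1.17174897 -0.00962626  1.46579205  0.55425262]
```

```bash

python3 -m creep '[[[-0.004,0.04,-0.001],[-0.5,-1.5,0.3],0],[[0,0.04,0],[0,0,0],0],[[0,0,0],[0,0,0],0],[[0,0,0],[0,0,0],0.3]]'
python3 - <<'E'
from h import *
to(476,382,58,-0.045)
a=ctrl.camera("top");b=ctrl.camera("side");cv2.imwrite("pics/s11.png",crop("side",220,90,320,250,3.7,b))
E
```

```text
time: 16.18
tcp_pos: [477.0, 381.5, 134.5]
tcp_rot: [[-0.032, 0.004, 0.999], [-0.999, 0.001, -0.032], [-0.001, -1.0, 0.003]]
ft_force: [0.6, -0.7, 0.7]
opening: 80.2
t 16.18 tcp [477.  381.5 134.5] op 80.2 F [ 0.6 -0.7  0.7]
turn deg [-0.2  0.7 -0.1] shift if after turn [-0.5 76.5 -1. ]
shift [-0.4 76.5 -1.3]
```

View pics/s11.png

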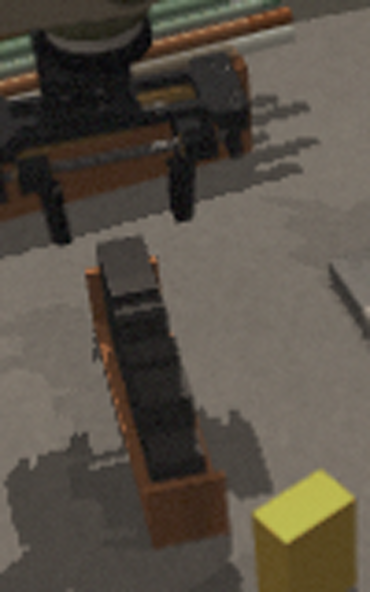

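```bash

python3 -m creep '[[[0,0.038,-0.001],[0,0.7,0],0.2],[[0,0.035,0],[0,0,0],0.2],[[0,0,0],[0,0,0],0.3]]'
python3 - <<'E'
from h import *
to(476,382,58,-0.045)
E
```

```text
time: 16.65
tcp_pos: [478.4, 382.8, 64.7]
tcp_rot: [[-0.043, 0.012, 0.999], [-0.999, 0.005, -0.044], [-0.006, -1.0, 0.011]]
ft_force: [0.2, -0.2, 1.4]
opening: 62.8
t 16.65 tcp [478.4 382.8  64.7] op 62.8 F [ 0.2 -0.2  1.4]
turn deg [-0.6  0.1 -0.3] shift if after turn [ 0.9  6.7 -2.4]
shift [ 0.9  6.7 -2.4]
```

```bash

python3 -m creep '[[[0.001,0.007,-0.002],[-0.6,0,-0.3],0.4],[[0,0,0],[0,0,0],0.5],[[0,0,0],[0,0,0],0.58]]'
python3 - <<'E'
from h import *
to(476,382,58,-0.045)
E
python3 -m creep '[[[0,0,0],[0,0,0],0.85],[[0,0,0],[0,0,0],0.85]]'
python3 - <<'E'
from h import *
to(476,382,58,-0.045)
E
```

```text
time: 17.02
tcp_pos: [478.0, 382.9, 61.7]
tcp_rot: [[-0.043, 0.006, 0.999], [-0.999, 0.003, -0.043], [-0.004, -1.0, 0.006]]
ft_force: [-1.9, 0.3, 0.6]
opening: 37.4
t 17.02 tcp [478.  382.9  61.7] op 37.4 F [-1.9  0.3  0.6]
turn deg [-0.3  0.1 -0.2] shift if after turn [ 1.   3.7 -2. ]
shift [ 1.   3.7 -2. ]
time: 17.27
tcp_pos: [477.8, 382.8, 62.0]
tcp_rot: [[-0.043, 0.006, 0.999], [-0.999, 0.003, -0.043], [-0.003, -1.0, 0.006]]
ft_force: [1.5, -0.2, -4.2]
opening: 35.7
t 17.27 tcp [477.8 382.8  62. ] op 35.7 F [ 1.5 -0.2 -4.2]
turn deg [-0.3  0.1 -0.2] shift if after turn [ 0.9  4.  -1.8]
shift [ 0.9  3.9 -1.8]
```

```bash

python3 -m creep '[[[0,-0.02,0],[0,0,0],0.85],[[0,-0.05,0],[0,0,0],0.85],[[0,-0.06,0],[0,0,0],0.85],[[0.03,-0.01,0],[0,0,0],0.85],[[0.06,0,0],[0,0,0],0.85],[[0.06,0,0],[0,0,0],0.85],[[0.06,0,0],[0,0,0],0.85],[[0.06,0,0],[0,0,0],0.85],[[0.06,0,0],[0,0,0],0.85],[[0.06,0,0],[0,0,0],0.85],[[0.06,0,0],[0,0,0],0.85]]'
python3 - <<'E'
from h import *
to(442,-268,120,-0.147)
E
```

```text
time: 18.65
tcp_pos: [456.3, -77.8, 203.9]
tcp_rot: [[-0.036, 0.004, 0.999], [-0.999, 0.001, -0.036], [-0.001, -1.0, 0.004]]
ft_force: [1.4, -1.1, -3.2]
opening: 35.7
t 18.65 tcp [456.3 -77.8 203.9] op 35.7 F [ 1.4 -1.1 -3.2]
turn deg [-0.2  6.4 -0.1] shift if after turn [190.3  83.9  13.7]
shift [190.7  83.7  -7.9]
```

```bash

python3 -m creep '[[[0.06,0,-0.002],[0,0,0],0.85],[[0.06,0,-0.002],[0,0,0],0.85],[[0.05,0,-0.002],[0,0,0],0.85],[[0.02,0,-0.001],[0,6.4,0],0.85],[[0,0.03,0],[0,0,0],0.85],[[0,0,0],[0,0,0],0.85]]'
python3 - <<'E'
from h import *
a=ctrl.camera("top");cv2.imwrite("pics/t12.png",crop("top",380,220,580,360,4,a))
a=ctrl.camera("side");cv2.imwrite("pics/s12.png",crop("side",260,320,420,480,3.7,a))
to(442,-268,70,-0.147)
E
```

```text
time: 19.4
tcp_pos: [439.4, -278.0, 172.4]
tcp_rot: [[-0.157, 0.004, 0.988], [-0.988, 0.001, -0.157], [-0.002, -1.0, 0.003]]
ft_force: [0.8, 0.6, -3.4]
opening: 35.9
t 19.5 tcp [ 440.6 -278.6  174.8] op 35.8 F [-0.1  0.  -3.1]
turn deg [-0.4 -0.6  0.1] shift if after turn [-10.7 104.8  -0.2]
shift [-10.9 104.7  -1.1]
```

View pics/t12.png

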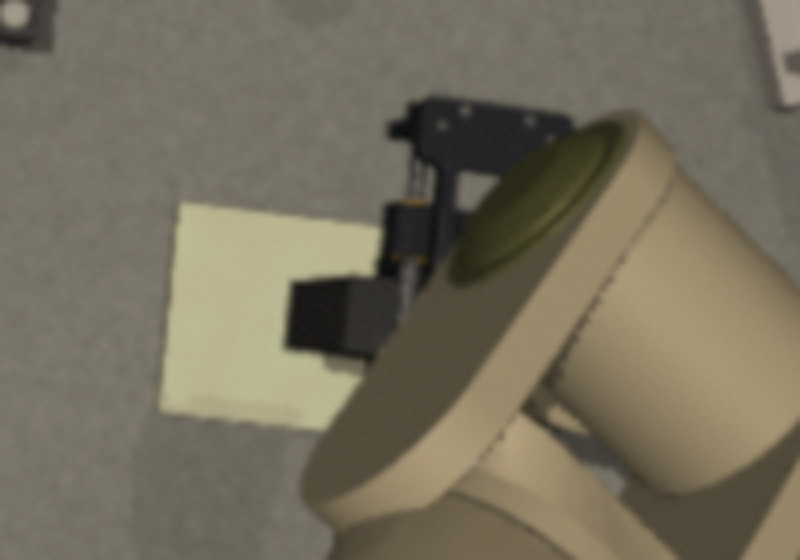

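View pics/s12.png

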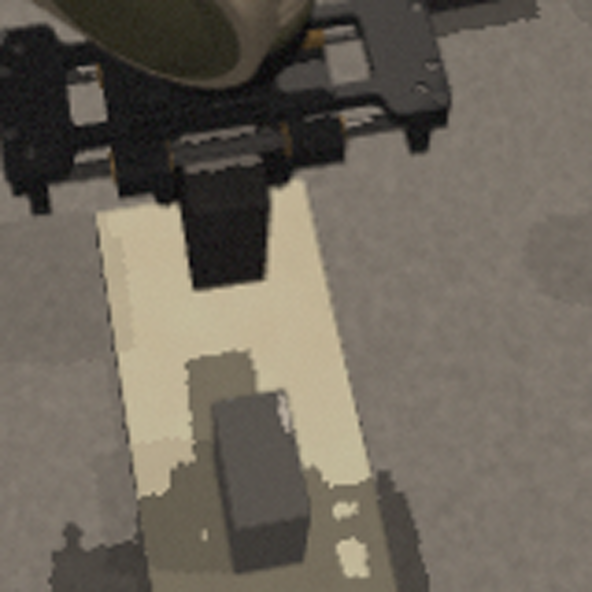

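```bash

python3 -m creep '[[[-0.012,0.045,0],[-0.4,-0.6,0],0.85],[[0,0.04,0],[0,0,0],0.85],[[0,0,0],[0,0,0],0.85]]'
python3 - <<'E'
from h import *
to(442,-267,68,-0.147)
E
```

```text
time: 19.88
tcp_pos: [445.4, -267.5, 92.5]
tcp_rot: [[-0.144, 0.007, 0.99], [-0.99, -0.008, -0.144], [0.007, -1.0, 0.008]]
ft_force: [-0.1, -1.0, -2.8]
opening: 35.5
t 19.88 tcp [ 445.4 -267.5   92.5] op 35.5 F [-0.1 -1.  -2.8]
turn deg [-0.4  0.2  0.4] shift if after turn [ 0.  24.5 -3.4]
shift [-0.2 24.5 -3.6]
```

```bash

python3 -m creep '[[[0,0.018,-0.003],[-0.4,0,0.4],0.85],[[0,0,0],[0,0,0],0.85],[[0,0.003,0],[0,0,0],0.85]]'
python3 - <<'E'
from h import *
to(442,-267,68,-0.147)
E
```

```text
time: 20.25
tcp_pos: [444.3, -268.7, 74.6]
tcp_rot: [[-0.143, 0.006, 0.99], [-0.99, -0.005, -0.143], [0.004, -1.0, 0.007]]
ft_force: [-0.5, -0.1, -3.0]
opening: 35.5
t 20.25 tcp [ 444.3 -268.7   74.6] op 35.5 F [-0.5 -0.1 -3. ]
turn deg [-0.4  0.2  0.2] shift if after turn [-1.3  6.6 -2.5]
shift [-1.4  6.5 -2.5]
```

```bash

python3 -m creep '[[[0,0.005,-0.002],[-0.3,0,0.2],0.85],[[0,0.002,0],[0,0,0],0.85]]'
python3 -m creep '[[[0,0.002,0],[0,0,0],0.85]]'

```

```text
time: 20.5
tcp_pos: [442.4, -268.7, 67.9]
tcp_rot: [[-0.143, 0.002, 0.99], [-0.99, -0.001, -0.143], [0.001, -1.0, 0.002]]
ft_force: [-2.3, -1.9, 2.5]
opening: 35.8
time: 20.62
tcp_pos: [442.4, -269.1, 67.7]
tcp_rot: [[-0.143, 0.002, 0.99], [-0.99, -0.003, -0.143], [0.002, -1.0, 0.003]]
ft_force: [-9.8, 4.6, 30.4]
opening: 35.6
```

```bash

python3 -m creep '[[[0,-0.001,0],[0,0,0],0.6],[[0,0,0],[0,0,0],0.2],[[0,0,0],[0,0,0],0],[[0,-0.04,0],[0,0,0],0],[[0,-0.05,0],[0,0,0],0],[[0,-0.02,0],[0,-8,0],0],[[0,0,0],[0,-10,0],0],[[0,0,0],[0,-10,0],0],[[0,0,0],[0,-10,0],0],[[0,0,0],[0,-10,0],0],[[0,0,0],[0,-10,0],0],[[0,0,0],[0,-10,0],0]]'
python3 -m creep '[[[0,0,0],[0,-10,0],0],[[0,0,0],[0,-8,0],0],[[0,0,0],[0,0,0],0]]'
python3 - <<'E'
from h import *
to(442,-268,150,1.424); print(ctrl.observe()["q"])
a=ctrl.camera("top");cv2.imwrite("pics/t13.png",crop("top",380,220,580,360,4,a))
a=ctrl.camera("side");cv2.imwrite("pics/s13.png",crop("side",260,320,420,480,3.7,a))
E
```

```text
time: 22.12
tcp_pos: [443.2, -269.5, 183.3]
tcp_rot: [[0.883, 0.006, 0.47], [-0.47, -0.005, 0.883], [0.008, -1.0, -0.002]]
ft_force: [-0.0, -0.5, -0.2]
opening: 87.8
time: 22.5
tcp_pos: [443.4, -269.6, 183.1]
tcp_rot: [[0.986, 0.006, 0.164], [-0.164, -0.005, 0.986], [0.007, -1.0, -0.004]]
ft_force: [0.0, -0.0, -0.4]
opening: 88.0
t 22.5 tcp [ 443.4 -269.6  183.1] op 88.0 F [ 0.  -0.  -0.4]
turn deg [ 0.2 -1.   0.4] shift if after turn [-1.6 33.1  1.4]
shift [-1.9 33.1  1.5]
[-7.74926874e-01  3.72603429e-01  1.48208416e+00  3.55662094e-04
  1.27894158e+00 -2.18095360e+00]
```

View pics/s13.png

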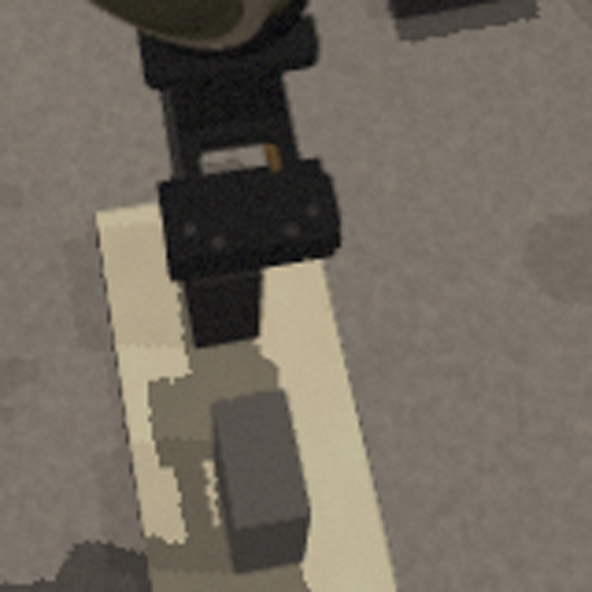

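```bash
python3 - <<'E'
from h import *
for c in((195,346),(260,340)): print(pix("side",np.array(c)/3.7+[260,320]-.36,12).round(1))
E
```

```text
[ 421.7 -296.1   12. ]
[ 455.7 -304.1   12. ]
```

View pics/t13.png

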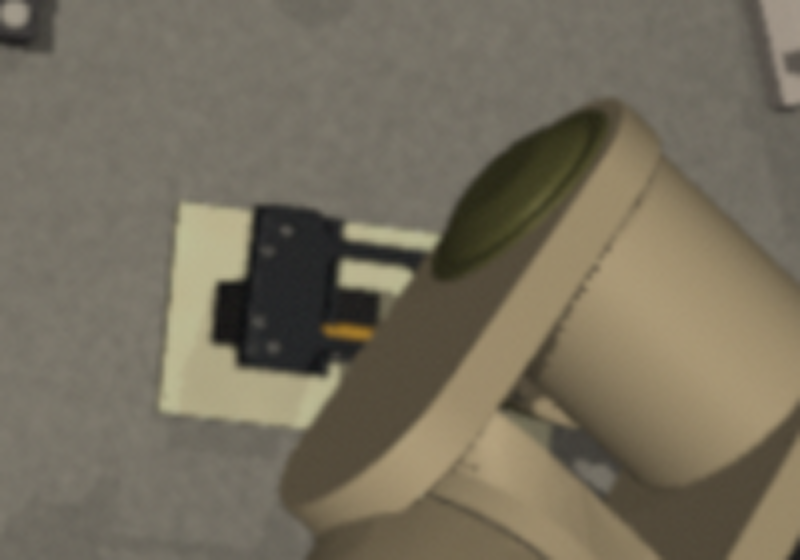

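```bash

python3 -m creep '[[[-0.001,0.04,0.001],[0,-1,0.4],0],[[0,0.04,0],[0,0,0],0],[[0,0,0],[0,0,0],0]]'
python3 - <<'E'
from h import *
to(442.5,-268.5,62,1.424)
E
```

```text
time: 22.98
tcp_pos: [443.3, -269.3, 102.2]
tcp_rot: [[0.988, 0.001, 0.155], [-0.155, -0.006, 0.988], [0.002, -1.0, -0.006]]
ft_force: [-0.8, 0.0, 0.9]
opening: 88.5
t 22.98 tcp [ 443.3 -269.3  102.2] op 88.5 F [-0.8  0.   0.9]
turn deg [ 0.3 -0.5  0.1] shift if after turn [-0.9 40.2  0.7]
shift [-1.  40.2  0.9]
```

```bash

python3 -m creep '[[[-0.001,0.036,0.001],[0.3,-0.5,0.1],0],[[0,0.003,0],[0,0,0],0.1],[[0,0,0],[0,0,0],0.2]]'
python3 - <<'E'
from h import *
to(442.5,-268.5,62,1.424)
E
```

```text
time: 23.35
tcp_pos: [444.7, -270.4, 67.4]
tcp_rot: [[0.989, 0.005, 0.15], [-0.15, -0.006, 0.989], [0.006, -1.0, -0.005]]
ft_force: [0.3, -0.3, 0.6]
opening: 71.9
t 23.35 tcp [ 444.7 -270.4   67.4] op 71.9 F [ 0.3 -0.3  0.6]
turn deg [ 0.3 -0.2  0.3] shift if after turn [-2.4  5.4  1.6]
shift [-2.5  5.3  1.6]
```

```bash

python3 -m creep '[[[-0.0025,0.0055,0.0015],[0.3,-0.2,0.3],0.24],[[0,0,0],[0,0,0],0.27],[[0,0,0],[0,0,0],0.5],[[0,0,0],[0,0,0],0.5]]'
python3 - <<'E'
from h import *
to(442.5,-268.5,62,1.424)
E
```

```text
time: 23.85
tcp_pos: [443.0, -269.0, 64.1]
tcp_rot: [[0.989, 0.003, 0.147], [-0.147, -0.002, 0.989], [0.003, -1.0, -0.001]]
ft_force: [-0.4, -0.3, -2.9]
opening: 63.5
t 23.85 tcp [ 443.  -269.    64.1] op 63.5 F [-0.4 -0.3 -2.9]
turn deg [ 0.1 -0.   0.2] shift if after turn [-0.6  2.1  0.5]
shift [-0.6  2.1  0.5]
```

```bash

python3 -m creep '[[[0,-0.02,0],[0,0,0],0.5],[[0,-0.05,0],[0,0,0],0.5],[[0,-0.06,0],[0,0,0],0.5],[[0,-0.01,0],[0,0,0],0.5]]'
python3 - <<'E'
from h import *
t=lambda c:np.array(c)/5.+[250,170]-.4
A=[(474,60),(545,66),(543,88),(475,82)];B=[(461,184),(536,192),(533,216),(460,209)]
for a in(A,B): print(np.mean([pix("top",t(p),115) for p in a],0).round(1))
b=cv2.imread("pics/side10.png");cv2.imwrite("pics/s14.png",crop("side",335,215,410,325,5.4,b))
to(657.5,-47.2,220,1.446)
E
```

```text
time: 24.35
tcp_pos: [441.9, -268.2, 206.3]
tcp_rot: [[0.989, -0.001, 0.147], [-0.147, 0.002, 0.989], [-0.001, -1.0, 0.002]]
ft_force: [-0.1, -0.6, -4.2]
opening: 63.7
[683.9 -50.9 115. ]
[630.6 -44.2 115. ]
t 24.35 tcp [ 441.9 -268.2  206.3] op 63.7 F [-0.1 -0.6 -4.2]
turn deg [-0.1 -1.3 -0.1] shift if after turn [186.4 -13.7 246.1]
shift [180.8 -13.5 250.3]
```

View pics/s14.png

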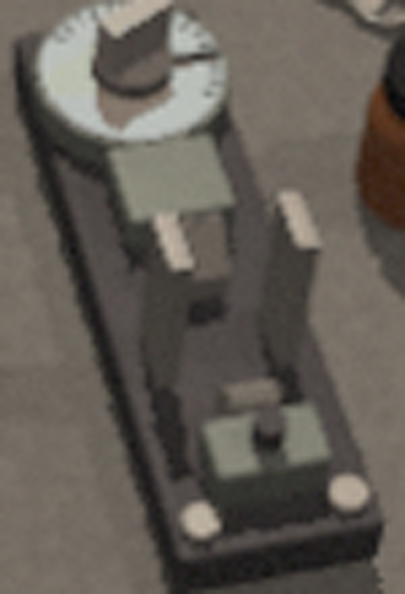

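```bash

python3 -m creep '[[[0.036,-0.005,0.05],[0,-1.3,0],0.5],[[0.037,-0.002,0.049],[0,0,0],0.5],[[0.037,-0.002,0.049],[0,0,0],0.5],[[0.037,-0.002,0.049],[0,0,0],0.5],[[0.03,-0.002,0.04],[0,0,0],0.5],[[0,0,0],[0,0,0],0.5],[[0,0,0],[0,0,0],0.5]]'
python3 - <<'E'
from h import *
s=lambda c:np.array(c)/5.4+[335,215]-.4
L,R=[pix("side",s(c),115) for c in((172,242),(299,220))];print(L.round(1),R.round(1),((L+R)/2).round(1))
print(tri(("top",proj("top",[683.9,-50.9,115])[0]),("side",s((299,220)))),tri(("top",proj("top",[630.6,-44.2,115])[0]),("side",s((172,242)))))
to(657.5,-47.4,200,1.446)
E
```

```text
time: 25.22
tcp_pos: [651.2, -50.2, 207.6]
tcp_rot: [[0.992, -0.018, 0.128], [-0.128, 0.007, 0.992], [-0.018, -1.0, 0.004]]
ft_force: [-0.2, 0.3, -2.9]
opening: 64.3
[631.6 -44.9 115. ] [685.5 -51.3 115. ] [658.5 -48.1 115. ]
(array([684.7591625 , -51.11273745, 114.81570227]), np.float64(1.6082536396098284)) (array([631.27700563, -44.39371778, 114.28509941]), np.float64(1.0718852593855897))
t 25.23 tcp [651.2 -50.2 207.6] op 64.3 F [-0.2  0.3 -2.9]
turn deg [-0.2 -0.2 -1.1] shift if after turn [5.9 7.6 3.6]
shift [6.1 7.5 3.6]
```

```bash

python3 -m creep '[[[0.007,0.02,0.003],[0,0,-1.1],0.5],[[0,0,0],[0,0,0],0.5],[[0,0,0],[0,0,0],0.5]]'
python3 - <<'E'
from h import *
to(658.5,-47.2,180,1.446)
E
```

```text
time: 25.6
tcp_pos: [656.4, -50.7, 186.5]
tcp_rot: [[0.991, -0.001, 0.131], [-0.131, 0.004, 0.991], [-0.002, -1.0, 0.004]]
ft_force: [0.2, -0.1, -2.2]
opening: 64.0
t 25.6 tcp [656.4 -50.7 186.5] op 64.0 F [ 0.2 -0.1 -2.2]
turn deg [-0.2 -0.4 -0.1] shift if after turn [1.7 6.5 3.8]
shift [1.6 6.5 3.7]
```

```bash

python3 -m creep '[[[0.0015,0.008,0.004],[-0.2,-0.4,-0.1],0.5],[[0,0,0],[0,0,0],0.5],[[0,0,0],[0,0,0],0.5]]'
python3 - <<'E'
from h import *
to(658.5,-47.2,160,1.446)
a=ctrl.camera("side");cv2.imwrite("pics/s15.png",crop("side",320,150,420,330,3.3,a))
E
```

```text
time: 25.98
tcp_pos: [658.4, -47.4, 179.3]
tcp_rot: [[0.992, 0.001, 0.125], [-0.125, -0.0, 0.992], [0.001, -1.0, 0.0]]
ft_force: [-0.8, 0.6, -4.2]
opening: 63.9
t 25.98 tcp [658.4 -47.4 179.3] op 63.9 F [-0.8  0.6 -4.2]
turn deg [-0.  -0.   0.1] shift if after turn [ 0.1 19.3  0.3]
shift [ 0.1 19.3  0.3]
```

View pics/s15.png

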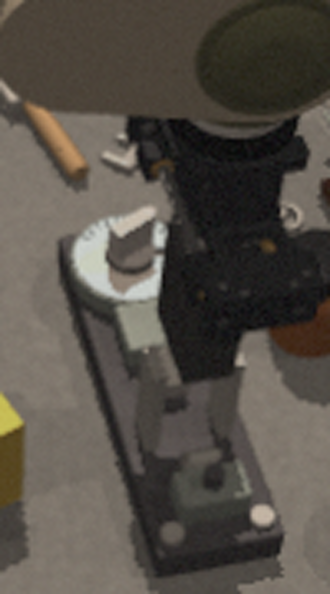

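```bash

python3 -m creep '[[[0,0.018,0],[0,0,0],0.5],[[0,0,0],[0,0,0],0.5]]'
python3 - <<'E'
from h import *
to(658.5,-47.2,130,1.446)
E
```

```text
time: 26.28
tcp_pos: [658.5, -47.4, 161.4]
tcp_rot: [[0.992, 0.002, 0.125], [-0.125, -0.0, 0.992], [0.002, -1.0, -0.0]]
ft_force: [-0.3, 0.0, -3.5]
opening: 63.8
t 26.27 tcp [658.5 -47.4 161.4] op 63.8 F [-0.3  0.  -3.5]
turn deg [ 0.  -0.   0.1] shift if after turn [ 0.  31.4  0.2]
shift [-0.1 31.4  0.2]
```

In the slot with no contact so far. I continue down.

```bash

python3 -m creep '[[[0,0.018,0],[0,0,0.1],0.5],[[0,0.012,0],[0,0,0],0.5]]'
python3 - <<'E'
from h import *
to(658.5,-47.2,120,1.446)
E
```

```text
time: 26.52
tcp_pos: [659.2, -47.6, 131.5]
tcp_rot: [[0.992, 0.003, 0.125], [-0.125, -0.001, 0.992], [0.003, -1.0, -0.0]]
ft_force: [0.4, -0.6, -3.1]
opening: 63.4
t 26.52 tcp [659.2 -47.6 131.5] op 63.4 F [ 0.4 -0.6 -3.1]
turn deg [ 0.  -0.   0.2] shift if after turn [-0.7 11.5  0.3]
shift [-0.8 11.5  0.3]
```

```bash

python3 -m creep '[[[-0.0005,0.011,0.0003],[0,0,0.2],0.5],[[0,0,0],[0,0,0],0.5]]'
python3 -m creep '[[[0,0.01,0.0002],[0,0,0],0.5]]'
python3 - <<'E'
from h import *
to(658.5,-47.2,100,1.446)
E
```

```text
time: 26.78
tcp_pos: [658.3, -47.1, 118.4]
tcp_rot: [[0.992, -0.003, 0.125], [-0.125, 0.0, 0.992], [-0.003, -1.0, -0.0]]
ft_force: [0.6, -0.4, -3.7]
opening: 63.7
time: 26.9
tcp_pos: [658.9, -47.0, 109.0]
tcp_rot: [[0.992, -0.001, 0.125], [-0.125, -0.0, 0.992], [-0.0, -1.0, -0.0]]
ft_force: [-0.1, 0.6, -2.3]
opening: 63.4
t 26.9 tcp [658.9 -47.  109. ] op 63.4 F [-0.1  0.6 -2.3]
turn deg [ 0. -0. -0.] shift if after turn [-0.4  9.  -0.2]
shift [-0.4  9.  -0.2]
```

```bash

python3 -m creep '[[[-0.0003,0.008,0],[0,0,0],0.5]]'
python3 -m creep '[[[0,0.006,0],[0,0,0],0.5]]'
python3 - <<'E'
from h import *
to(658.5,-47.2,82,1.446)
E
```

```text
time: 27.02
tcp_pos: [659.5, -48.5, 102.4]
tcp_rot: [[0.992, 0.003, 0.125], [-0.125, -0.004, 0.992], [0.003, -1.0, -0.003]]
ft_force: [-2.7, -7.8, 11.0]
opening: 64.0
time: 27.15
tcp_pos: [661.5, -48.5, 100.6]
tcp_rot: [[0.992, 0.011, 0.125], [-0.125, -0.005, 0.992], [0.012, -1.0, -0.003]]
ft_force: [-4.5, 7.5, 34.0]
opening: 63.5
t 27.15 tcp [661.5 -48.5 100.6] op 63.5 F [-4.5  7.5 34. ]
turn deg [ 0.2 -0.   0.7] shift if after turn [-3.2 18.6  1. ]
shift [-3.4 18.5  1. ]
```

```bash

python3 -m creep '[[[-0.003,-0.002,0.002],[0.2,0,0.7],0.5]]'
python3 - <<'E'
from h import *
to(658.5,-47,82,1.446)
E
```

```text
time: 27.28
tcp_pos: [659.6, -47.6, 103.9]
tcp_rot: [[0.992, 0.003, 0.125], [-0.125, -0.003, 0.992], [0.003, -1.0, -0.003]]
ft_force: [-0.0, -7.9, -0.5]
opening: 63.7
t 27.27 tcp [659.6 -47.6 103.9] op 63.7 F [-0.  -7.9 -0.5]
turn deg [ 0.1 -0.1  0.2] shift if after turn [-1.1 21.9  0.4]
shift [-1.2 21.9  0.5]
```

```bash

python3 -m creep '[[[-0.001,0.005,0.0015],[0.1,0,0.2],0.5]]'
python3 -m creep '[[[-0.0005,0.004,0.0015],[0.1,0,0.1],0.5]]'
python3 - <<'E'
from h import *
to(658.5,-47,82,1.446)
E
```

```text
time: 27.4
tcp_pos: [660.2, -47.8, 101.6]
tcp_rot: [[0.992, 0.005, 0.126], [-0.126, -0.005, 0.992], [0.006, -1.0, -0.004]]
ft_force: [-1.0, -7.6, 11.1]
opening: 63.9
time: 27.52
tcp_pos: [660.9, -47.7, 100.4]
tcp_rot: [[0.992, 0.008, 0.126], [-0.126, -0.006, 0.992], [0.009, -1.0, -0.005]]
ft_force: [-4.9, -2.6, 15.0]
opening: 63.9
t 27.52 tcp [660.9 -47.7 100.4] op 63.9 F [-4.9 -2.6 15. ]
turn deg [ 0.3 -0.1  0.5] shift if after turn [-2.5 18.4  0.4]
shift [-2.7 18.4  0.5]
```

```bash

python3 -m creep '[[[-0.003,0.006,0.0015],[0.3,0,0.5],0.5]]'
python3 -m creep '[[[-0.002,0.006,0.0015],[0.2,0,0.4],0.5]]'
python3 - <<'E'
from h import *
to(658.5,-47,82,1.446)
E
```

```text
time: 27.65
tcp_pos: [659.3, -47.1, 96.2]
tcp_rot: [[0.992, 0.005, 0.127], [-0.127, -0.003, 0.992], [0.005, -1.0, -0.002]]
ft_force: [0.0, -5.6, -1.6]
opening: 63.9
time: 27.78
tcp_pos: [657.8, -46.9, 90.4]
tcp_rot: [[0.992, -0.0, 0.127], [-0.127, -0.001, 0.992], [-0.0, -1.0, -0.001]]
ft_force: [0.3, -7.3, -0.8]
opening: 63.6
t 27.77 tcp [657.8 -46.9  90.4] op 63.6 F [ 0.3 -7.3 -0.8]
turn deg [ 0.1 -0.1 -0. ] shift if after turn [0.7 8.4 0. ]
shift [0.7 8.4 0. ]
```

```bash

python3 -m creep '[[[0,0.005,0.0005],[0,0,0],0.5]]'
python3 -m creep '[[[0,0.003,0.0003],[0,0,0],0.5]]'
python3 - <<'E'
from h import *
to(658.5,-47,82,1.446)
E
```

```text
time: 27.9
tcp_pos: [657.9, -47.0, 85.4]
tcp_rot: [[0.992, 0.0, 0.127], [-0.127, -0.002, 0.992], [0.001, -1.0, -0.002]]
ft_force: [0.1, -0.9, 1.3]
opening: 63.7
time: 28.02
tcp_pos: [658.0, -47.0, 82.2]
tcp_rot: [[0.992, 0.0, 0.127], [-0.127, -0.002, 0.992], [0.001, -1.0, -0.002]]
ft_force: [-0.1, -3.1, 0.8]
opening: 63.7
t 28.02 tcp [658.  -47.   82.2] op 63.7 F [-0.1 -3.1  0.8]
turn deg [ 0.1 -0.2  0. ] shift if after turn [0.5 0.2 0.1]
shift [0.5 0.2 0.1]
```

```bash

python3 -m creep '[[[0,0.002,0.0002],[0,0,0],0.5]]'
python3 -m creep '[[[0,0.002,0.0002],[0,0,0],0.5]]'
```

```text
time: 28.15
tcp_pos: [658.2, -47.0, 82.0]
tcp_rot: [[0.992, 0.002, 0.127], [-0.127, -0.003, 0.992], [0.002, -1.0, -0.003]]
ft_force: [-8.0, -1.2, 23.5]
opening: 63.8
time: 28.28
tcp_pos: [658.2, -47.0, 82.0]
tcp_rot: [[0.992, 0.003, 0.127], [-0.127, -0.004, 0.992], [0.003, -1.0, -0.004]]
ft_force: [-7.2, -2.9, 14.9]
opening: 64.0
```

```bash

python3 -m creep '[[[0,0,0],[0,0,0],0.2],[[0,0,0],[0,0,0],0],[[0,0,0],[0,0,0],0]]'
python3 - <<'E'
from h import *
to(658.5,-47,82,1.446)
E
```

```text
time: 28.65
tcp_pos: [658.2, -45.6, 81.9]
tcp_rot: [[0.992, 0.003, 0.127], [-0.127, -0.002, 0.992], [0.003, -1.0, -0.002]]
ft_force: [-0.2, -0.7, -0.3]
opening: 87.1
t 28.65 tcp [658.2 -45.6  81.9] op 87.1 F [-0.2 -0.7 -0.3]
turn deg [ 0.1 -0.1  0.2] shift if after turn [ 0.4 -0.1 -1.3]
shift [ 0.5 -0.1 -1.3]
```

Lift, then move back over the robot's side for a clear look.

```bash

python3 -m creep '[[[0,-0.02,-0.001],[0,0,0],0],[[0,-0.05,0],[0,0,0],0],[[0,-0.06,0],[0,0,0],0],[[-0.03,-0.02,-0.05],[0,0,0],0],[[-0.03,0,-0.05],[0,0,0],0],[[-0.03,0,-0.05],[0,0,0],0],[[-0.03,0,-0.05],[0,0,0],0],[[-0.03,0,-0.05],[0,0,0],0],[[0,0,0],[0,0,0],0]]'
python3 - <<'E'
from h import *
a=ctrl.camera("top");cv2.imwrite("pics/top16.png",a);b=ctrl.camera("side");cv2.imwrite("pics/side16.png",b)
cv2.imwrite("pics/t16.png",crop("top",250,170,400,235,5,a))
cv2.imwrite("pics/s16.png",crop("side",320,200,420,330,4.5,b))
E
```

```text
time: 29.78
tcp_pos: [473.0, -280.5, 233.7]
tcp_rot: [[0.992, 0.001, 0.124], [-0.124, -0.0, 0.992], [0.001, -1.0, -0.0]]
ft_force: [0.9, 0.6, 0.2]
opening: 88.0
```

View pics/t16.png

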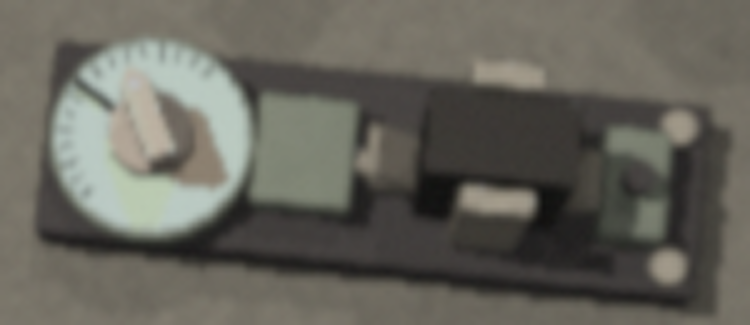

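View pics/s16.png

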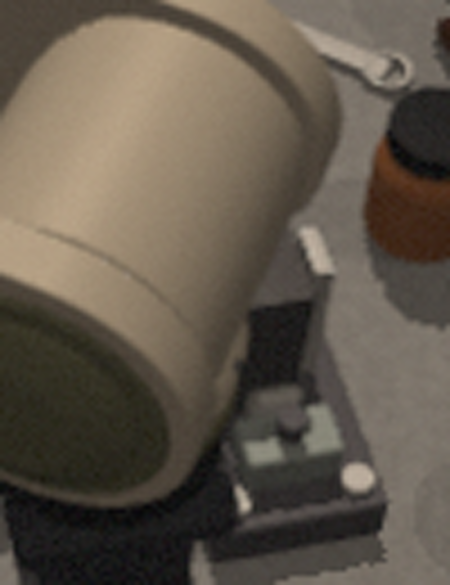

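View pics/side16.png

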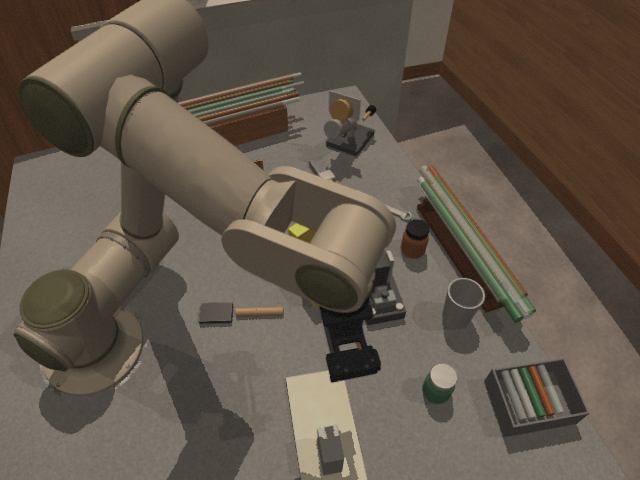

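```bash
python3 - <<'E'
from h import *
im=cv2.imread("pics/top16.png")
cv2.imwrite("pics/t17.png",cv2.convertScaleAbs(crop("top",256,174,306,224,12,im),alpha=1.3))
a=np.clip(im[180:225,325:375].astype(float)*3,0,255).astype(np.uint8);cv2.imwrite("pics/t18.png",cv2.resize(a,None,fx=12,fy=12,interpolation=cv2.INTER_CUBIC))
E
```

```text
(no output)
```

View pics/t17.png

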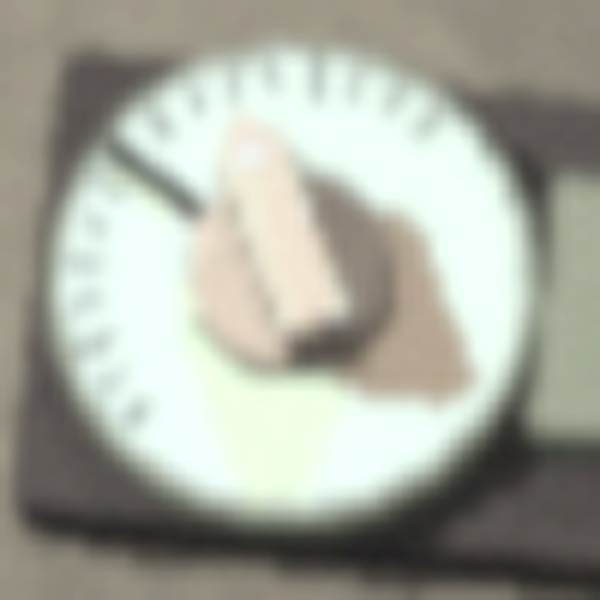

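View pics/t18.png

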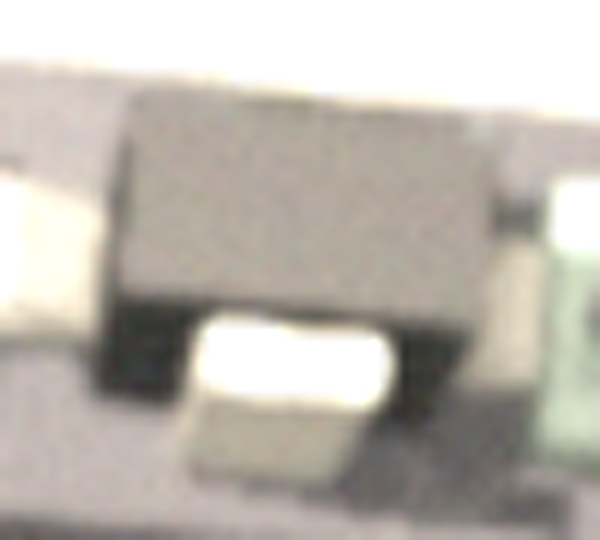

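```bash
python3 - <<'E'
from h import *
t=lambda c:np.array(c)/12.+[256,174]-.46
C=np.array([675.6,101.5]);a=pix("top",t((110,146)),50)[:2];b=pix("top",t((195,212)),50)[:2]
an=lambda d:np.arctan2(d[1],d[0])+.125
print("needle",an(a-b),an(a-C),an(b-C))
k0,k1=pix("top",t((318,328)),90),pix("top",t((242,112)),90);print("knob",an((k1-k0)[:2]))
u=lambda c:np.array(c)/12.+[325,180]-.46
W=np.array([pix("top",u(c),120) for c in((132,92),(490,128),(478,322),(118,290))]);print(W.round(1),W.mean(0).round(1))
print([np.linalg.norm(W[i]-W[i-1]).round(1) for i in range(4)])
side=cv2.imread("pics/side16.png");cv2.imwrite("pics/s19.png",crop("side",270,360,370,480,5,side))
E
```

```text
needle 1.0072184417410082 1.038664385954933 1.067613451950021
knob 0.44361698420878043
[[677.2 -17.3 120. ]
 [669.9 -78.8 120. ]
 [635.9 -75.3 120. ]
 [642.6 -13.9 120. ]] [656.4 -46.3 120. ]
[np.float64(34.8), np.float64(61.9), np.float64(34.1), np.float64(61.9)]
```

View pics/s19.png

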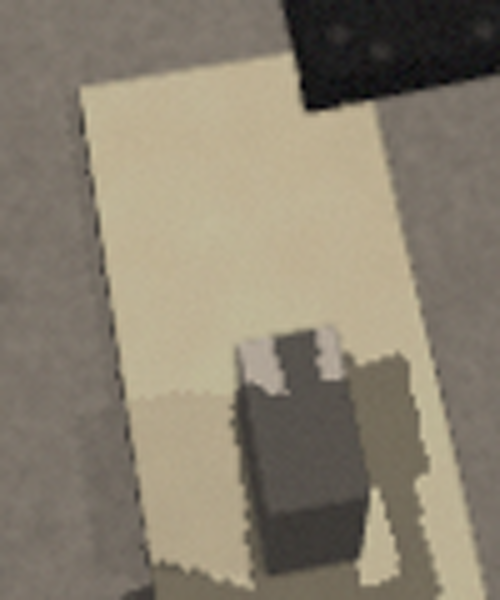

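View pics/top16.png

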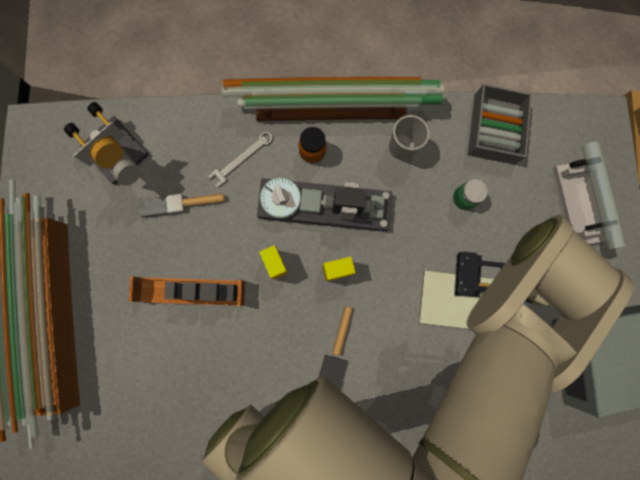

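```bash
python3 -c "
from plant import ctrl
print(ctrl.job_done())"
```

```text
the job is handed in; nothing more can be done
None
```

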